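# Grease the pay-off stand's bearing

## Robot

A 6-joint arm with a two-finger parallel gripper is mounted at the origin on a cart in front of the work surface, level with it; the furniture and walls round the work are solid. World frame = base frame: x ahead of the robot, y to its left, z up, the work surface at z = 0. Lengths are in m, angles in degrees, forces in N, time in s.
With the tool pointing down it reaches from about 0.3 to 0.85 m from the base axis. Payload 5.4 kg.
Tool frame: the origin (TCP) lies on the centre line of the jaws, within the pads' length; the fingertips stand 22 mm ahead of it and the grasp point (between the pads) lies 3 mm ahead of it; z points along the fingers, y is the direction in which the jaws open and shut (so a half turn about z gives the same grasp; the last joint's range is limited). The gripper opens to 85 mm and grips with 20 to 120 N. Pads are 22 mm wide; open, the fingers measure 114 mm over their backs; the gripper's body (76 mm by 85 mm) begins 54 mm behind the grasp point. The pads swing forward as they close: fully open they stand 13 mm farther back than shut.
Start: joints at [52.363, 9.076, 91.501, -0, 79.423, -12.038], TCP at [0.248, 0.519, 0.253] pointing down, gripper open.
Joint ranges: [-166.64, 166.64], [-54.1, 131.32], [10.49, 154.53], [-73.88, 253.88], [9.74, 151.15], [-171.62, 171.62]. Speed limits (degrees/s): [147.25, 147.25, 180, 180, 180, 180].

## Interface

Orientations are given as a 3x3 rotation matrix whose columns are the frame's x, y, z axes.
In Python, from station import bot, cams gives the robot as it stands.
- The arm moves only by the shell command python3 -m pendant 'ROWS' [FORCE]. ROWS is JSON, a list of rows, each an object with "translation": the shift along the tool's x, y, z in m, a list of three; "dr": the turn, a rotation vector about the tool's x, y, z in rad, a list of three; "gripper": the opening, from 0 (shut) to 1 (fully open). In form: [{"translation": [dx, dy, dz], "dr": [wx, wy, wz], "gripper": gripper}, ...]. A call has 1 to 12 rows; each row shifts and turns the commanded pose from where the row before left it, along the tool's axes as they then stand; what a row does not reach is not made up. A row lasts 1/8 s, in which the tool goes at most 62.5 mm and 10.7 degrees, less where a joint would pass 70% of its speed; a pose out of reach is approached as far as the arm can. A call with a gripper value outside its range is refused whole. The fingers move at their own pace and stop on an object; FORCE is the grip in N (left out, the last holds). Time passes only in rows, so rows that do not move let the fingers close. It gives the time, the measured TCP pose, the force and the opening at its end, in the units of the state.
- bot.state(): the state, without advancing time (a new reading comes with each control period).
- cams.read_camera(name): name is "scene" or "top" or "wrist"; returns a dict with "frame" (400x640x3 uint8, red, green, blue), "vertical_fov" (degrees; the focal length in pixels is half the picture's height over the tangent of half this angle, whatever the lens; pixels are square), "cx", "cy" (the principal point, pixels), "k1" (the pictures are not rectified: a ray, as slopes to the right and down, at radius r is drawn at 1 + k1 r^2 times it, then the intrinsics apply), "world_from_camera" (4x4, takes a point from camera to world coordinates); the wrist camera has in their place "tool_from_camera" (4x4, takes a point from camera to tool coordinates, whose origin is the TCP and whose axes are the flange's). Camera axes: x right, y down, z forward; pixel columns grow to the right and rows downward; lengths in m; the calibration is good to about 2 mm. A picture is of the moment at which its call begins: read the wrist's pose just before it. There is no depth.
- bot.hand_in(): hands the job in, once; it reports no verdict.
The state is a dict: "time": time; "qpos": joint angles; "qvel": joint speeds; "tau": joint torques, N m; "position": TCP position; "eef_rot": TCP orientation; "ft_force": force on the tool from outside, world axes, zero at the start; "wrist_torque": the same for the moment, N m; "gripper_width": opening from 0.0 (shut) to 1.0 (fully open).
Only numpy, scipy, OpenCV 4.12 (cv2) and the standard library are available. Lean on these libraries where they do the work, as an engineer would, in place of code of your own. Each camera call takes 0.05 s, during which the arm holds its last target.

## Task

The bearing of the wire pay-off stand is due for grease, but the reel hides its nipple. Slide the reel up off the spindle and set it down flat on the worktop, clear of the stand; then take the little push-type grease gun from its holder, press its coupler squarely onto the tilted nipple until the jaws snap over the head, and push on until the gun's spring-loaded nose is nearly all the way in. Finish while still gripping the gun and holding it pressed in like that, and leave the other things on the bench as they are.

Things in the scene. Friction and masses are not known exactly. Their poses are not given: they have to be found in the camera images.
- stand: wire pay-off stand, fixed: grey square foot 108 x 108 x 12 mm, round bearing housing (radius 46 mm up to 34 mm height, then a flank rising at 30 degrees to a 36 mm wide neck, top at 56 mm), 26 mm wide shoulder up to 74 mm on which the reel rests, then the spindle. Origin on the spindle's axis at worktop height, z up; its -x points to the side of the nipple, to the robot's right and somewhat towards it
- spindle_tip (a point): top of the stand's upright steel spindle (12 mm thick), on its axis, 131 mm above the worktop
- nipple_head (a point): centre of the round brass head (14 mm across, greased) of the nipple on the housing's flank, hidden under the reel; 41 mm from the spindle's axis on the stand's -x side, 58 mm above the worktop. Its z runs along the nipple, outwards: 30 degrees from vertical, leaning away from the spindle. Below the head an 8 mm neck, then a 17 mm hexagon whose top is 12 mm under the head's centre
- reel_hub (a point): middle of the reel's hub. Wire reel, 0.18 to 0.35 kg: white flanges 100 mm across, copper winding, 28 mm high, with a white hub 36 mm across and 26 mm high on top to grip by. The point is 13 mm under the hub's top, 41 mm above the underside. At the start the reel sits on the stand, spindle through its 16 mm hole, underside at 74 mm; it must rise 60 mm to come free. z is its axis
- gun_grip (a point): middle of the grease gun's round grip (26 mm across), 79 mm above the coupler's mouth; z is the gun's axis, up to the butt. Gun: 113 mm long, 0.24 kg. From the mouth: steel coupler to 30 mm (30 mm across), thin stem, hand collar 40 mm across at 46 to 52 mm (fingertips may bear on it), grip to 106 mm, butt cap 27 mm across. It stands upright in its holder, mouth down, 6 mm above the worktop
- holder: fixed round grey holder of the gun: foot 76 mm across and 5 mm high, cup 50 mm across and 36 mm high, bore 33 mm wide and 30 mm deep. Origin on its axis at worktop height
- coupler_pocket (a point): point on the axis of the gun's coupler, 7.4 mm inside the mouth: here the centre of the nipple's head sits once the coupler has snapped home. Four sprung jaws at the mouth leave a 10 mm opening; pressing along the nipple with about 8 to 11 N makes them spread and snap over the head, which they then keep. They take up about 2 mm of sideways error. z is the axis, towards the butt
- coupler (a joint): how far the gun's spring-loaded nose (coupler and stem) is pushed into the barrel, m: 0 out, 0.012 fully in. The spring needs 13 N to start and 19 N fully in, so the coupler first snaps on, and pushing on then drives the nose in
- tape_roll: yellow tape roll, 73 mm across, 19 mm high, lying flat; a bystander, origin under its centre
- weight_200g: brass-coloured weight, 29 mm across and 50 mm high; a bystander, origin under its centre
- rubber_stopper: rubber stopper, 29 mm across and 26 mm high; a bystander, origin under its centre
Not all that is in view belongs to the job. What is shaped like the part that bears gun_grip but brown or green is not meant.

How it is judged (in metres and radians):
On the way, in this order (a step that is already met when the one before it is completed fails the run):
1. the reel lies flat on the worktop clear of the stand, let go (height (world z) of reel_hub below 0.045 m and angle between reel_hub's own z axis and vertical below 0.08 rad and horizontal distance between reel_hub and spindle_tip above 0.1 m and contact force between the fingers and reel below 0.05 N), for 0.2 s.
2. the coupler has snapped over the nipple's head, squarely (distance between coupler_pocket and nipple_head below 0.003 m and angle between the z axis of coupler_pocket and the z axis of nipple_head, either way round below 0.17 rad), for 0.1 s.
At the end, for the whole second after the job is handed in: The nipple's head sits in the coupler (within 3 mm of its pocket), gun within 10 degrees of the nipple's axis, nose pushed in more than 7 of 12 mm and kept so by the gripper, which still grips the gun, at rest; the reel lies flat on the worktop over 100 mm from the spindle axis (all of step 2 and value of joint coupler above 0.007 m and contact force between the fingers and gun above 2 N and linear speed of gun below 0.02 m/s and height (world z) of reel_hub below 0.045 m and angle between reel_hub's own z axis and vertical below 0.08 rad and horizontal distance between reel_hub and spindle_tip above 0.1 m); the arm keeps its last pose, push and grip.
It fails at once if a bystander is moved by more than 30 mm (distance of any of tape_roll, weight_200g, rubber_stopper from where it was at the start of the episode above 0.03 m).
It fails at once if the reel is dropped (linear speed of reel above 0.6 m/s and contact force between the fingers and reel below 0.01 N).
It also fails if it takes over 50 s, if anything falls off the work surface, if the arm or the gripper's body presses on something with over 40 N, if the wrist force passes 120 N, or if a joint passes its speed limit or range.

## Working session

There is one attempt and no reset: what is moved stays moved. The work goes in short steps, Python scripts to look and compute and a shell command to move; the robot and the scene stay as the last step left them, time stands still between calls to the robot, and variables do not carry over. Pictures are saved under pics/ and viewed, and the job is handed in when it is done.

```bash
mkdir -p pics; ls; python3 - <<'E'
from station import bot,cams
import cv2
s=bot.state();print(s)
for n in("scene","top","wrist"):
    c=cams.read_camera(n);cv2.imwrite(f"pics/a_{n}.png",c["frame"][:,:,::-1])
    print(n,{k:v for k,v in c.items() if k!="frame"})
E
```

```text
pics
{'time': 0.0, 'qpos': array([ 5.23626917e+01,  9.11330349e+00,  9.15751070e+01,  1.17406170e-03,
        7.94229242e+01, -1.20376383e+01]), 'qvel': array([ 0.00672761, -0.04144355,  0.01714831, -0.02079322, -0.0135157 ,
       -0.0229346 ]), 'tau': array([-1.46363432e-04, -3.96029055e+01, -3.31415284e+01, -5.57004259e-04,
        8.92225042e-03,  1.66668070e-05]), 'position': array([0.24809721, 0.5180812 , 0.25228482]), 'eef_rot': array([[-9.01833125e-01,  4.32082825e-01, -1.20255968e-03],
       [ 4.32084290e-01,  9.01831934e-01, -1.52646825e-03],
       [ 4.24946010e-04, -1.89622678e-03, -9.99998112e-01]]), 'ft_force': array([0.17766543, 0.71352668, 0.14717886]), 'wrist_torque': array([0.02728027, 0.01596374, 0.00098208]), 'gripper_width': 1.0007820819671915}
scene {'vertical_fov': 43.62647367708955, 'cx': 322.00798143802365, 'cy': 198.0442739326763, 'k1': 0.011014378172166028, 'world_from_camera': array([[ 0.88384683, -0.36280555,  0.2952743 ,  0.31412635],
       [-0.46777434, -0.68361955,  0.56022449, -0.65859608],
       [-0.00139727, -0.63327438, -0.7739261 ,  0.85763973]
[... 233 characters left out ...]
2753,  0.16520209,  0.44922354],
       [-0.99975553, -0.01126674, -0.01902478, -0.10038663],
       [ 0.02062405, -0.16501006, -0.98607623,  1.10279816],
       [ 0.        ,  0.        ,  0.        ,  1.        ]])}
wrist {'vertical_fov': 59.40472963084519, 'cx': 319.5369720336283, 'cy': 202.96377062779828, 'k1': -0.07962037296582808, 'tool_from_camera': array([[ 8.57477686e-04, -9.44472295e-01, -3.28589941e-01,
         8.52756697e-02],
       [ 9.99999553e-01,  6.79141054e-04,  6.57498502e-04,
        -8.40944309e-04],
       [-3.97830201e-04, -3.28590358e-01,  9.44472455e-01,
        -1.20034241e-01],
       [ 0.00000000e+00,  0.00000000e+00,  0.00000000e+00,
         1.00000000e+00]])}
```

View pics/a_scene.png

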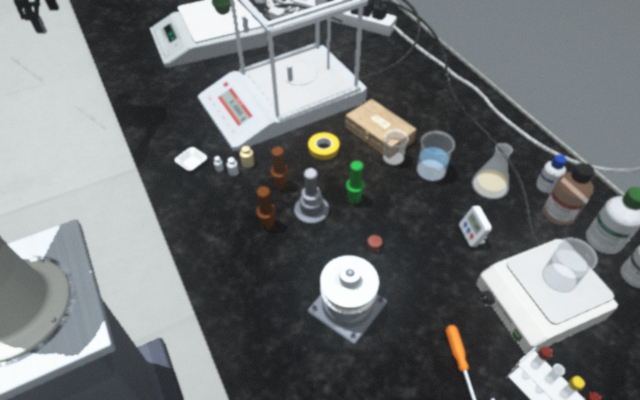

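View pics/a_top.png

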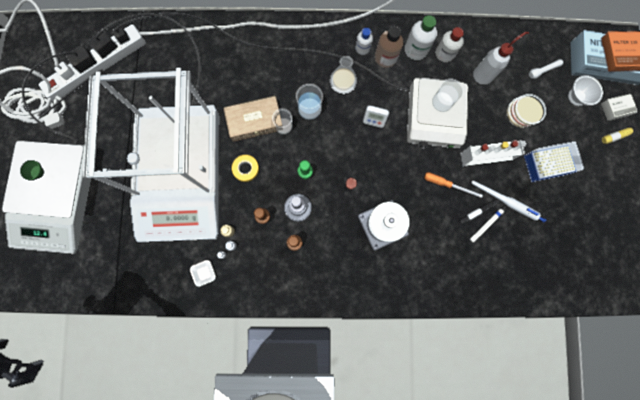

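View pics/a_wrist.png

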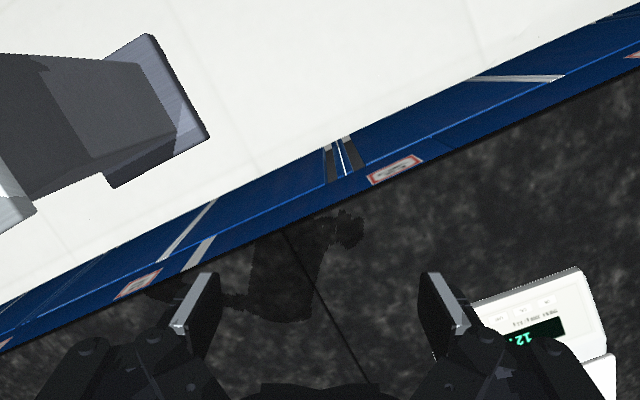

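```bash
cat > h.py <<'E'
import numpy as np,cv2
from station import bot,cams
def K(c):
    f=200/np.tan(np.radians(c["vertical_fov"])/2)
    return f
def ray(c,u,v,T=None):
    f=K(c);d=np.array([(u-c["cx"])/f,(v-c["cy"])/f]);x=d.copy()
    for _ in range(20): x=d/(1+c["k1"]*(x@x))
    T=c["world_from_camera"] if T is None else T
    return T[:3,3],T[:3,:3]@np.array([x[0],x[1],1.])
def plane(c,u,v,z,T=None):
    o,d=ray(c,u,v,T);return o+d*(z-o[2])/d[2]
def tri(rs):
    A=0;b=0
    for o,d in rs:
        d=d/np.linalg.norm(d);P=np.eye(3)-np.outer(d,d);A=A+P;b=b+P@o
    p=np.linalg.solve(A,b)
    return p,[np.linalg.norm((np.eye(3)-np.outer(d,d)/(d@d))@(p-o)) for o,d in rs]
def proj(c,p,T=None):
    T=c["world_from_camera"] if T is None else T
    q=T[:3,:3].T@(np.asarray(p)-T[:3,3]);x=q[:2]/q[2];x=x*(1+c["k1"]*(x@x));f=K(c)
    return x[0]*f+c["cx"],x[1]*f+c["cy"]
def wristT(c,s):
    T=np.eye(4);T[:3,:3]=s["eef_rot"];T[:3,3]=s["position"];return T@c["tool_from_camera"]
def crop(fr,x0,y0,w,h,k,name):
    cv2.imwrite(name,cv2.resize(fr[y0:y0+h,x0:x0+w,::-1],None,fx=k,fy=k,interpolation=cv2.INTER_CUBIC))
E
python3 - <<'E'
from h import *
c=cams.read_camera("scene");crop(c["frame"],240,130,160,220,2.7,"pics/b_s.png") 
t=cams.read_camera("top");crop(t["frame"],220,145,200,120,4,"pics/b_t.png")
E
```

```text
(no output)
```

View pics/b_s.png

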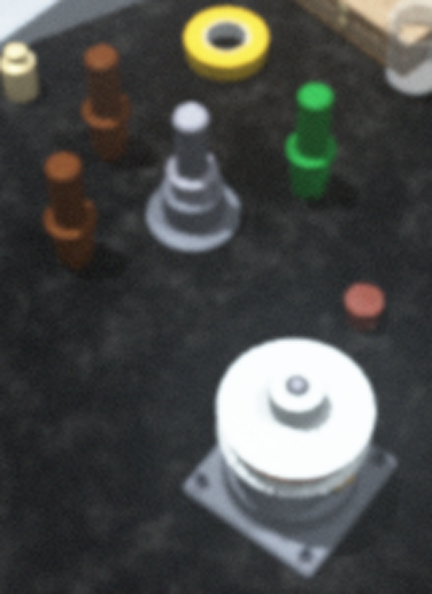

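View pics/b_t.png

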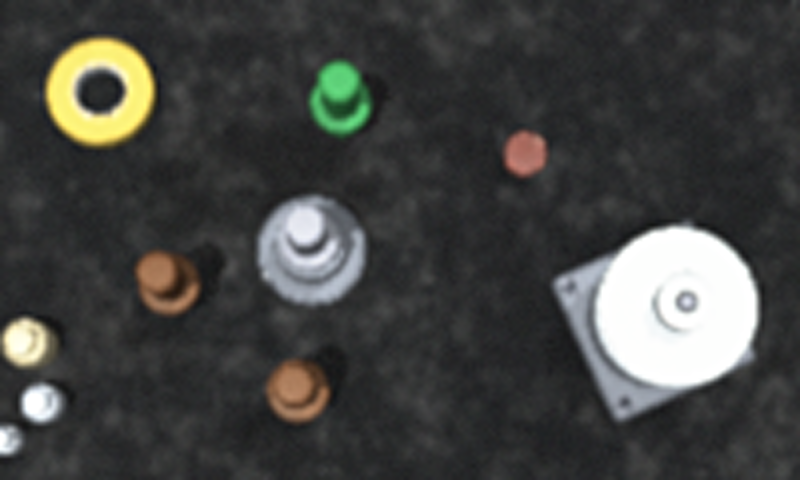

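```bash
python3 - <<'E'
from h import *
c=cams.read_camera("scene");t=cams.read_camera("top")
S=lambda x,y:(240+x/2.7-.3,130+y/2.7-.3)
Tp=lambda x,y:(220+x/4-.4,145+y/4-.4)
for n,a,b,z in(("spindle",(297,383),(686,301),.131),("butt",(190,116),(304,222),.119)):
    a=S(*a);b=Tp(*b);print(n,tri([ray(c,*a),ray(t,*b)]),plane(c,*a,z),plane(t,*b,z))
for p in [(187,489),(308,577),(397,461)]: print("S foot",plane(c,*S(*p),.012))
for p in [(555,284),(621,423),(754,352)]: print("T foot",plane(t,*Tp(*p),.012))
print("holder ctr foot", plane(t,*Tp(312,250),.005), plane(c,*S(193,214),.005))
for n,p,z in(("tape",(100,92),.019),("green",(340,75),.11),("brown1",(157,270),.11),("brown2",(296,378),.11),("wt",(28,338),.05),("stopper",(525,152),.026)): print(n,plane(t,*Tp(*p),z))
E
```

```text
spindle (array([ 0.55655615, -0.29571715,  0.13257928]), [np.float64(0.0008011543474191245), np.float64(0.0008011543474193065)]) [ 0.55788232 -0.2951035   0.131     ] [ 0.55596285 -0.29576622  0.131     ]
butt (array([ 0.60456849, -0.05700802,  0.12145028]), [np.float64(3.912066190571623e-05), np.float64(3.9120661905925474e-05)]) [ 0.60549587 -0.05499878  0.119     ] [ 0.60499437 -0.05691082  0.119     ]
S foot [ 0.48974503 -0.27277695  0.012     ]
S foot [ 0.531237   -0.36568256  0.012     ]
S foot [ 0.62794018 -0.32206174  0.012     ]
T foot [ 0.58010175 -0.22789976  0.012     ]
T foot [ 0.48410129 -0.27288857  0.012     ]
T foot [ 0.53375701 -0.36672399  0.012     ]
holder ctr foot [ 0.60320233 -0.05784927  0.005     ] [ 0.60442736 -0.05740008  0.005     ]
tape [0.71192794 0.09295332 0.019     ]
green [ 0.70302978 -0.07800982  0.11      ]
brown1 [0.57458992 0.03598481 0.11      ]
brown2 [ 0.50734978 -0.05327417  0.11      ]
wt [0.53547707 0.12884282 0.05      ]
stopper [ 0.67092335 -0.2059867   0.026     ]
```

Scene pixels of the candidates: brown at (265,205) and (279,165), green at (355,180), grey at (311,190) standing in a round grey holder. The grey one is the gun, and the crop confirms it. The reel is at scene (350,280). I'm moving towards the reel.

```bash
python3 -m pendant '[{"translation":[-0.036,-0.0345,0],"dr":[0,0,0],"gripper":1},{"translation":[-0.036,-0.0345,0],"dr":[0,0,0],"gripper":1},{"translation":[-0.036,-0.0345,0],"dr":[0,0,0],"gripper":1},{"translation":[-0.036,-0.0345,0],"dr":[0,0,0],"gripper":1},{"translation":[-0.036,-0.0345,0],"dr":[0,0,0],"gripper":1},{"translation":[-0.036,-0.0345,0],"dr":[0,0,0],"gripper":1},{"translation":[-0.036,-0.0345,0],"dr":[0,0,0],"gripper":1},{"translation":[-0.036,-0.0345,0],"dr":[0,0,0],"gripper":1},{"translation":[-0.036,-0.0345,0],"dr":[0,0,0],"gripper":1},{"translation":[-0.036,-0.0345,0],"dr":[0,0,0],"gripper":1},{"translation":[-0.036,-0.0345,0],"dr":[0,0,0],"gripper":1},{"translation":[-0.036,-0.0345,0],"dr":[0,0,0],"gripper":1}]'
python3 -m pendant '[{"translation":[-0.036,-0.0345,0],"dr":[0,0,0.1],"gripper":1},{"translation":[-0.036,-0.0345,0],"dr":[0,0,0],"gripper":1},{"translation":[-0.036,-0.0345,0],"dr":[0,0,0],"gripper":1},{"translation":[0,0,0],"dr":[0,0,0.175],"gripper":1},{"translation":[0,0,0],"dr":[0,0,0.175],"gripper":1},{"translation":[0,0,0],"dr":[0,0,0.175],"gripper":1},{"translation":[0,0,0],"dr":[0,0,0.175],"gripper":1},{"translation":[0,0,0],"dr":[0,0,0.175],"gripper":1},{"translation":[0,0,0],"dr":[0,0,0.175],"gripper":1},{"translation":[0,0,0],"dr":[0,0,0.175],"gripper":1},{"translation":[0,0,0],"dr":[0,0,0.1],"gripper":1}]'
python3 - <<'E'
from h import *
s=bot.state();print(s["time"],s["position"],s["eef_rot"].round(4),s["qpos"].round(1))
c=cams.read_camera("wrist");cv2.imwrite("pics/c_w.png",c["frame"][:,:,::-1])
for p in[(.5565,-.2957,.131),(.605,-.057,.119)]:print(proj(c,p,wristT(c,s)))
E
```

```text
time: 1.85
position: [0.4596, -0.0432, 0.2535]
eef_rot: [[-0.902, 0.432, 0.001], [0.432, 0.902, -0.0], [-0.001, 0.0, -1.0]]
ft_force: [0.5, 0.3, 0.5]
gripper_width: 1.005
time: 3.22
position: [0.5023, -0.1845, 0.2533]
eef_rot: [[0.3, 0.954, -0.0], [0.954, -0.3, -0.0], [-0.0, -0.0, -1.0]]
ft_force: [0.3, -0.4, -0.9]
gripper_width: 1.0
3.225 [ 0.50233381 -0.18451196  0.25327919] [[ 0.3002  0.9539 -0.    ]
 [ 0.9539 -0.3002 -0.    ]
 [-0.     -0.     -1.    ]] [-33.1   3.2  97.9  -0.   78.9 -15.6]
(np.float64(422.81158153396626), np.float64(305.4482801672286))
(np.float64(412.34499802183666), np.float64(-25.058518059023783))
```

View pics/c_w.png

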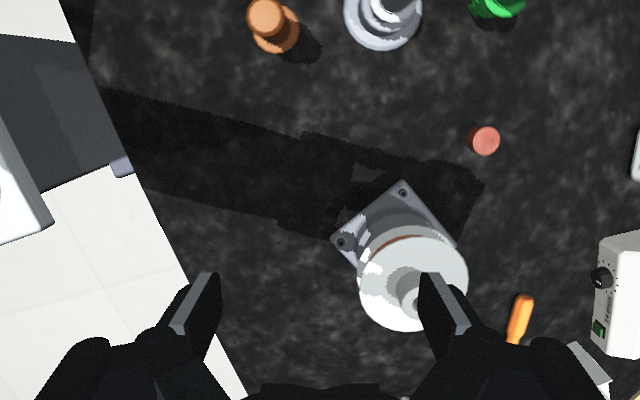

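```bash
python3 -m pendant '[{"translation":[-0.01,0.0425,0],"dr":[0,0,0],"gripper":1},{"translation":[-0.01,0.0425,0],"dr":[0,0,0],"gripper":1},{"translation":[0,0,0],"dr":[0,0,0],"gripper":1}]'
python3 - <<'E'
from h import *
s=bot.state()
c=cams.read_camera("wrist");cv2.imwrite("pics/d_w.png",c["frame"][:,:,::-1])
p=proj(c,(.5565,-.2957,.131),wristT(c,s));print(p)
crop(c["frame"],220,180,200,150,4,"pics/d_wc.png")
E
```

```text
time: 3.65
position: [0.5787, -0.23, 0.2519]
eef_rot: [[0.296, 0.955, -0.001], [0.955, -0.296, 0.001], [0.0, -0.001, -1.0]]
ft_force: [0.1, 0.7, 0.1]
gripper_width: 0.995
(np.float64(317.96787111627384), np.float64(285.75248604490184))
```

View pics/d_wc.png

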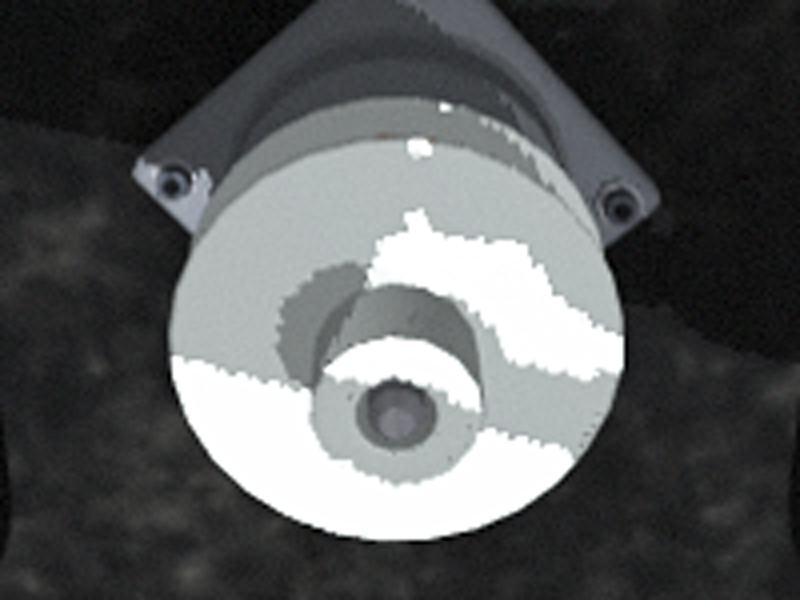

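```bash
python3 - <<'E'
from h import *
s=bot.state();c=cams.read_camera("wrist");T=wristT(c,s)
p=plane(c,220+399/4-.4,180+422/4-.4,.131,T);print(s["position"],p,plane(c,220+398/4-.4,180+411/4-.4,.128,T))
q=np.array([.5565,-.2957,.131])
for g in(p,(p+q)/2):print(s["eef_rot"].T@(np.array([g[0],g[1],.127])-s["position"]))
E
```

```text
[ 0.57786055 -0.22916015  0.25234929] [ 0.55674986 -0.29487265  0.131     ] [ 0.55675132 -0.29417167  0.128     ]
[-0.0690691  -0.00055379  0.12532116]
[-0.06950121 -0.00055087  0.12532097]
```

```bash
python3 -m pendant '[{"translation":[-0.035,0,0.02],"dr":[0,0,0],"gripper":1},{"translation":[-0.034,0,0.025],"dr":[0,0,0],"gripper":1},{"translation":[0,0,0.03],"dr":[0,0,0],"gripper":1},{"translation":[0,0,0.03],"dr":[0,0,0],"gripper":1},{"translation":[0,0,0.02],"dr":[0,0,0],"gripper":1},{"translation":[0,0,0],"dr":[0,0,0],"gripper":1}]'
python3 - <<'E'
from h import *
s=bot.state();print(s["position"],s["eef_rot"].T@(np.array([.5567,-.2953,.127])-s["position"]))
c=cams.read_camera("wrist");cv2.imwrite("pics/e_w.png",c["frame"][:,:,::-1])
E
```

```text
time: 4.5
position: [0.5561, -0.2937, 0.127]
eef_rot: [[0.296, 0.955, -0.002], [0.955, -0.296, 0.002], [0.001, -0.003, -1.0]]
ft_force: [0.5, -0.1, -0.3]
gripper_width: 1.001
[ 0.55607113 -0.29365008  0.12698094] [-1.38984071e-03  1.08895922e-03 -2.39101504e-05]
```

View pics/e_w.png

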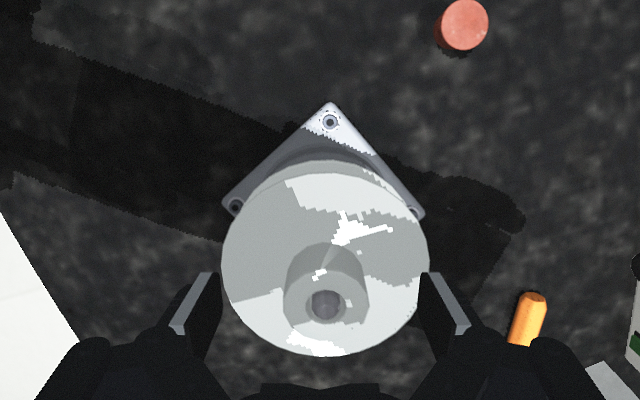

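Centred on the hub. Close and lift gently.

```bash
python3 -m pendant '[{"translation":[-0.0005,0.001,0],"dr":[0,0,0],"gripper":0.6},{"translation":[0,0,0],"dr":[0,0,0],"gripper":0.3},{"translation":[0,0,0],"dr":[0,0,0],"gripper":0.2},{"translation":[0,0,0],"dr":[0,0,0],"gripper":0.2},{"translation":[0,0,0],"dr":[0,0,0],"gripper":0.2},{"translation":[0,0,0],"dr":[0,0,0],"gripper":0.2}]' 50
python3 -m pendant '[{"translation":[0,0,-0.005],"dr":[0,0,0],"gripper":0.2},{"translation":[0,0,-0.01],"dr":[0,0,0],"gripper":0.2},{"translation":[0,0,0],"dr":[0,0,0],"gripper":0.2}]'
python3 - <<'E'
from h import *
s=bot.state();print(s["position"],s["ft_force"],s["gripper_width"])
c=cams.read_camera("scene");crop(c["frame"],280,210,160,140,4,"pics/f_s.png")
E
```

```text
time: 5.3
position: [0.5583, -0.2959, 0.1295]
eef_rot: [[0.296, 0.955, 0.001], [0.955, -0.296, -0.001], [-0.001, 0.001, -1.0]]
ft_force: [-1.7, 1.3, 5.0]
gripper_width: 0.406
time: 5.68
position: [0.5585, -0.2959, 0.1443]
eef_rot: [[0.296, 0.955, 0.002], [0.955, -0.296, -0.001], [-0.001, 0.002, -1.0]]
ft_force: [0.8, 0.2, -1.9]
gripper_width: 0.401
[ 0.55847774 -0.29588513  0.14434431] [ 0.80533766  0.1990796  -1.87254608] 0.4006524539090349
```

View pics/f_s.png

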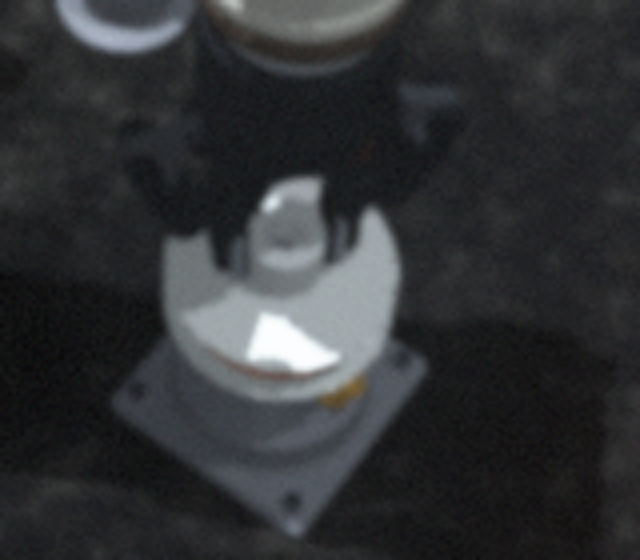

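```bash
python3 -m pendant '[{"translation":[0,0,-0.02],"dr":[0,0,0],"gripper":0.2},{"translation":[0,0,-0.025],"dr":[0,0,0],"gripper":0.2},{"translation":[0,0,-0.02],"dr":[0,0,0],"gripper":0.2},{"translation":[0,0,-0.005],"dr":[0,0,0],"gripper":0.2},{"translation":[0,0,0],"dr":[0,0,0],"gripper":0.2}]'
python3 - <<'E'
from h import *
s=bot.state();print(s["position"],s["ft_force"],s["gripper_width"])
c=cams.read_camera("scene");crop(c["frame"],280,160,160,190,3,"pics/g_s.png")
E
```

```text
time: 6.35
position: [0.5579, -0.2955, 0.2134]
eef_rot: [[0.296, 0.955, 0.0], [0.955, -0.296, -0.0], [-0.0, 0.0, -1.0]]
ft_force: [0.2, -0.7, -2.8]
gripper_width: 0.403
[ 0.5578899  -0.29546305  0.21337879] [ 0.1801518  -0.65091141 -2.82355415] 0.4027409915067103
```

View pics/g_s.png

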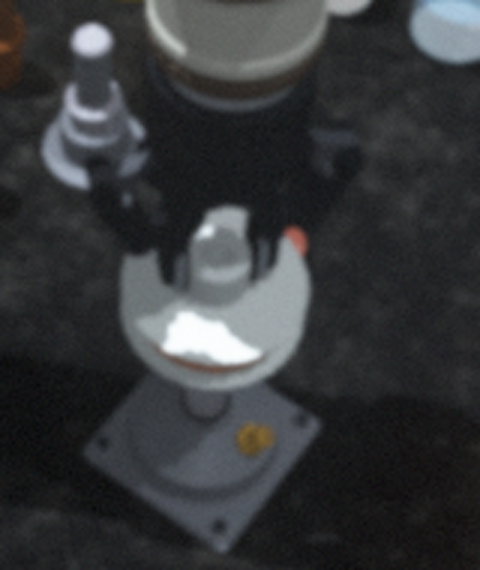

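```bash
python3 -m pendant '[{"translation":[0.007,-0.015,0],"dr":[0,0,0],"gripper":0.2},{"translation":[0.0145,-0.031,0],"dr":[0,0,0],"gripper":0.2},{"translation":[0.0145,-0.031,0],"dr":[0,0,0],"gripper":0.2},{"translation":[0.0145,-0.031,0],"dr":[0,0,0],"gripper":0.2},{"translation":[0.0145,-0.031,0],"dr":[0,0,0],"gripper":0.2},{"translation":[0.0145,-0.031,0.01],"dr":[0,0,0],"gripper":0.2},{"translation":[0,0,0.03],"dr":[0,0,0],"gripper":0.2},{"translation":[0,0,0.03],"dr":[0,0,0],"gripper":0.2},{"translation":[0,0,0.03],"dr":[0,0,0],"gripper":0.2},{"translation":[0,0,0.03],"dr":[0,0,0],"gripper":0.2},{"translation":[0,0,0.015],"dr":[0,0,0],"gripper":0.2},{"translation":[0,0,0.005],"dr":[0,0,0],"gripper":0.2}]'
python3 -m pendant '[{"translation":[0,0,0.003],"dr":[0,0,0],"gripper":0.2},{"translation":[0,0,0],"dr":[0,0,0],"gripper":0.2}]'
python3 - <<'E'
from h import *
c=cams.read_camera("scene");crop(c["frame"],200,160,220,190,3,"pics/h_s.png")
E
```

```text
time: 7.9
position: [0.4186, -0.1687, 0.0624]
eef_rot: [[0.296, 0.955, -0.002], [0.955, -0.296, 0.001], [0.001, -0.002, -1.0]]
ft_force: [0.3, -0.0, -2.3]
gripper_width: 0.401
time: 8.15
position: [0.4197, -0.1696, 0.061]
eef_rot: [[0.296, 0.955, 0.001], [0.955, -0.296, -0.001], [-0.0, 0.001, -1.0]]
ft_force: [-0.4, 0.3, -1.6]
gripper_width: 0.404
```

View pics/h_s.png

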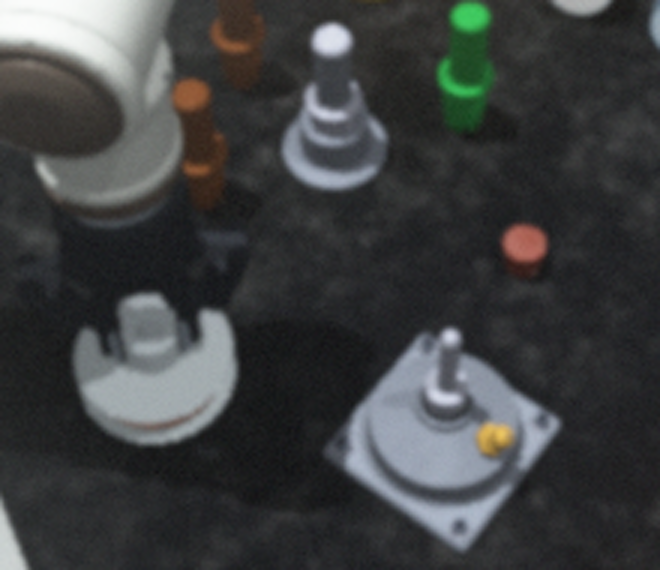

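```bash
python3 -m pendant '[{"translation":[0,0,0.002],"dr":[0,0,0],"gripper":0.2},{"translation":[0,0,0.001],"dr":[0,0,0],"gripper":0.2},{"translation":[0,0,0],"dr":[0,0,0],"gripper":0.2}]'
python3 -m pendant '[{"translation":[0,0,0.001],"dr":[0,0,0],"gripper":0.2},{"translation":[0,0,0],"dr":[0,0,0],"gripper":0.2}]'
python3 -m pendant '[{"translation":[0,0,0.001],"dr":[0,0,0],"gripper":0.2},{"translation":[0,0,0],"dr":[0,0,0],"gripper":0.2}]'
```

```text
time: 8.57
position: [0.4191, -0.1691, 0.0573]
eef_rot: [[0.296, 0.955, -0.0], [0.955, -0.296, 0.0], [0.0, -0.0, -1.0]]
ft_force: [0.2, 0.3, -1.5]
gripper_width: 0.405
time: 8.82
position: [0.4191, -0.1691, 0.0562]
eef_rot: [[0.296, 0.955, -0.0], [0.955, -0.296, 0.0], [0.0, -0.0, -1.0]]
ft_force: [-0.5, 0.4, -1.9]
gripper_width: 0.401
time: 9.07
position: [0.4192, -0.1693, 0.0559]
eef_rot: [[0.296, 0.955, -0.0], [0.955, -0.296, -0.0], [-0.0, -0.0, -1.0]]
ft_force: [-2.9, 1.4, 4.4]
gripper_width: 0.403
```

```bash
python3 -m pendant '[{"translation":[0,0,0],"dr":[0,0,0],"gripper":0.55},{"translation":[0,0,0],"dr":[0,0,0],"gripper":0.8},{"translation":[0,0,0],"dr":[0,0,0],"gripper":1},{"translation":[0,0,0],"dr":[0,0,0],"gripper":1},{"translation":[0,0,-0.02],"dr":[0,0,0],"gripper":1},{"translation":[0,0,-0.05],"dr":[0,0,0],"gripper":1},{"translation":[0,0,-0.06],"dr":[0,0,0],"gripper":1},{"translation":[0,0,-0.06],"dr":[0,0,0],"gripper":1}]'
python3 - <<'E'
from h import *
c=cams.read_camera("scene");crop(c["frame"],200,160,220,190,3,"pics/i_s.png")
t=cams.read_camera("top");crop(t["frame"],270,150,160,120,5,"pics/i_t.png")
s=bot.state();c=cams.read_camera("wrist");cv2.imwrite("pics/i_w.png",c["frame"][:,:,::-1])
E
```

```text
time: 10.07
position: [0.4188, -0.1689, 0.247]
eef_rot: [[0.296, 0.955, -0.0], [0.955, -0.296, 0.0], [0.0, -0.0, -1.0]]
ft_force: [0.8, -1.4, 0.7]
gripper_width: 1.0
```

View pics/i_s.png

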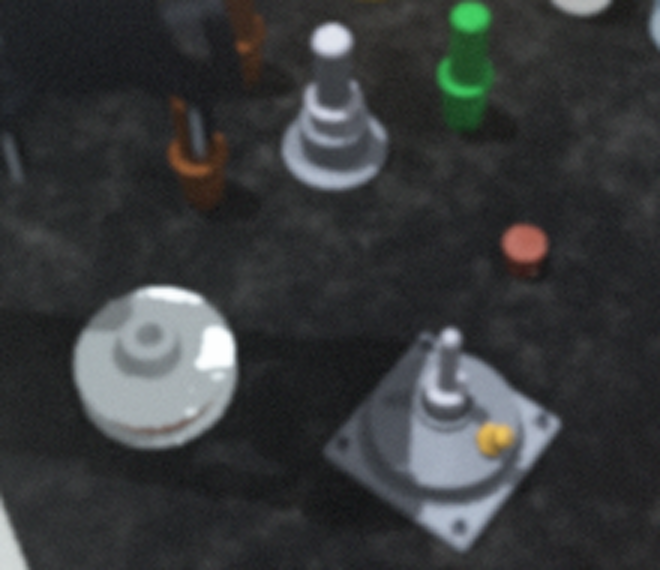

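View pics/i_t.png

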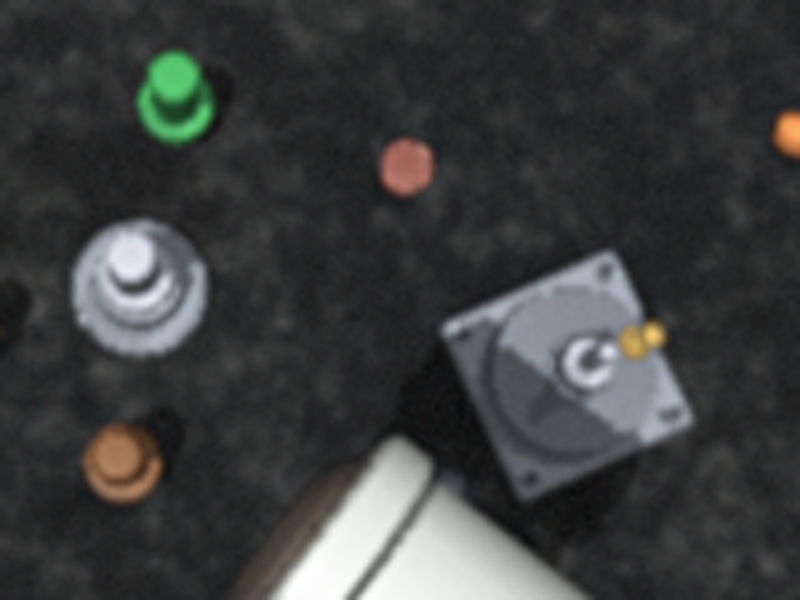

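View pics/i_w.png

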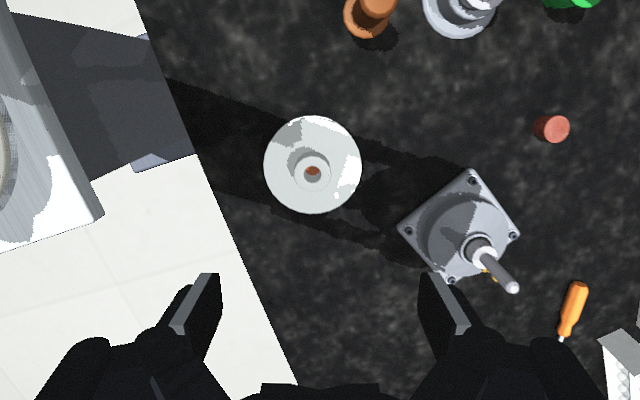

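```bash
python3 - <<'E'
from h import *
s=bot.state();w=cams.read_camera("wrist");T=wristT(w,s)
print("reel hubtop",plane(w,312,170.5,.054,T))
c=cams.read_camera("scene");t=cams.read_camera("top")
# yellow mask components, enlarged
for nm,cc,box in(("s",c,(340,290,50,35)),("t",t,(385,205,30,25))):
    x,y,W,H=box;im=cc["frame"][y:y+H,x:x+W].copy()
    crop(cc["frame"],x,y,W,H,16,f"pics/j_{nm}.png")
    hsv=cv2.cvtColor(im,cv2.COLOR_RGB2HSV);m=(hsv[...,1]>100)&(hsv[...,2]>90)
    ys,xs=np.nonzero(m);print(nm,len(xs),xs.mean()+x,ys.mean()+y,xs.min()+x,xs.max()+x,ys.min()+y,ys.max()+y)
a=(200+505/3-.3,160+434/3-.3);b=(270+654/5-.4,150+334/5-.4)
print(tri([ray(c,*a),ray(t,*b)]),plane(c,*a,.058),plane(t,*b,.058))
p=np.array([.5565,-.2955])
for q in(plane(c,*a,.058),plane(t,*b,.058)):
    d=q[:2]-p;print(np.linalg.norm(d),np.degrees(np.arctan2(d[1],d[0])))
E
```

```text
reel hubtop [ 0.41717614 -0.16339231  0.054     ]
s 84 364.0357142857143 305.89285714285717 359 370 302 311
t 40 398.05 217.275 394 402 214 220
(array([ 0.57375559, -0.33442281,  0.06604612]), [np.float64(0.0012634111255343235), np.float64(0.0012634111255343042)]) [ 0.57766194 -0.33142879  0.058     ] [ 0.57350623 -0.33579274  0.058     ]
0.041697787990787306 -59.50205769491842
0.04373462152388179 -67.11700447231786
```

View pics/j_s.png

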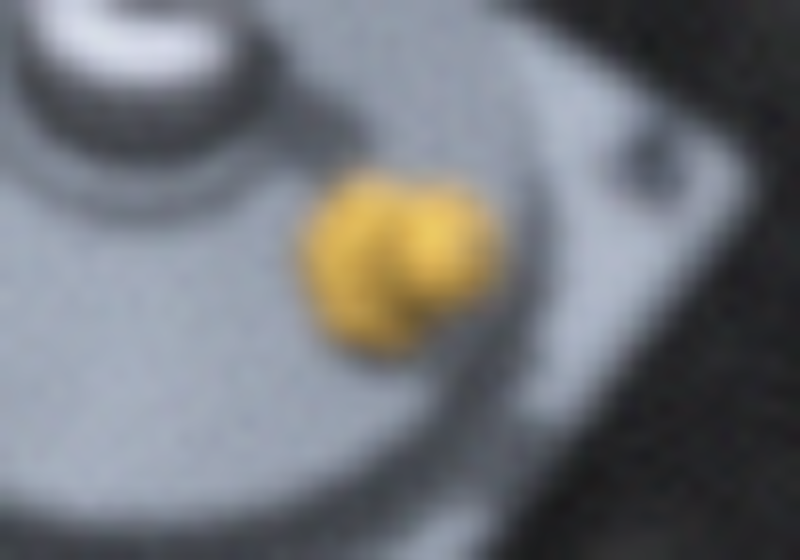

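View pics/j_t.png

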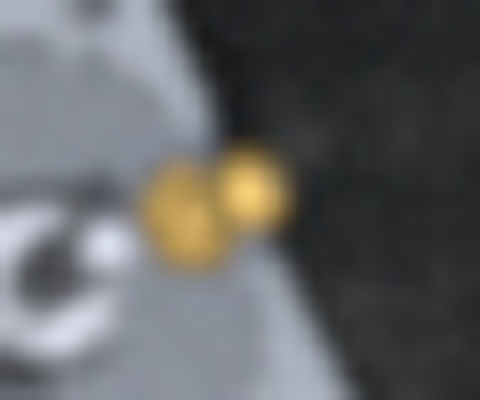

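```bash
python3 -m pendant '[{"translation":[-0.025,0.039,0],"dr":[0,0,0],"gripper":1},{"translation":[-0.025,0.039,0],"dr":[0,0,0],"gripper":1},{"translation":[-0.025,0.039,0],"dr":[0,0,0],"gripper":1},{"translation":[-0.025,0.039,0],"dr":[0,0,0],"gripper":1},{"translation":[-0.025,0.039,0],"dr":[0,0,0],"gripper":1},{"translation":[-0.025,0.039,0],"dr":[0,0,0],"gripper":1},{"translation":[0,0,0],"dr":[0,0,-0.149],"gripper":1},{"translation":[0,0,0],"dr":[0,0,-0.149],"gripper":1},{"translation":[0,0,0],"dr":[0,0,-0.149],"gripper":1},{"translation":[0,0,0],"dr":[0,0,-0.149],"gripper":1},{"translation":[0,0,0],"dr":[0,0,-0.149],"gripper":1},{"translation":[0,0,0],"dr":[0,0,0],"gripper":1}]'
python3 - <<'E'
from h import *
s=bot.state();print(s["qpos"].round(1))
c=cams.read_camera("wrist");cv2.imwrite("pics/k_w.png",c["frame"][:,:,::-1])
T=wristT(c,s)
for p in[(.5565,-.2955,.131),(.5745,-.333,.058)]:print(proj(c,p,T))
E
```

```text
time: 11.88
position: [0.5975, -0.3812, 0.2425]
eef_rot: [[-0.428, 0.904, -0.003], [0.904, 0.428, 0.003], [0.004, -0.002, -1.0]]
ft_force: [-0.4, 0.3, -0.7]
gripper_width: 1.001
[-42.3  29.5  67.2   0.   83.5 -67.6]
(np.float64(320.6749938389619), np.float64(65.81657917259892))
(np.float64(320.6567891914734), np.float64(121.25667290585436))
```

View pics/k_w.png

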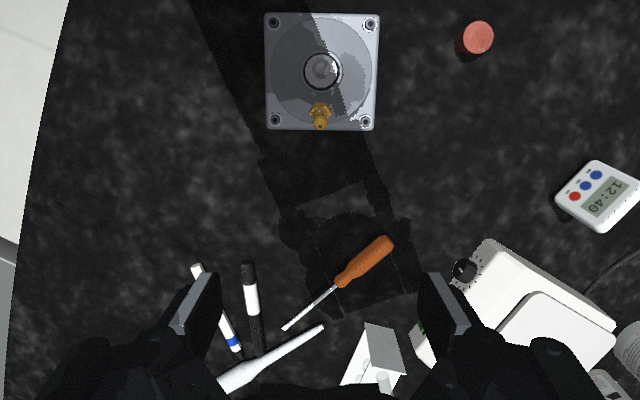

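```bash
python3 - <<'E'
from h import *
s=bot.state();c=cams.read_camera("wrist");crop(c["frame"],255,5,130,130,6,"pics/l_w.png")
E
```

```text
(no output)
```

View pics/l_w.png

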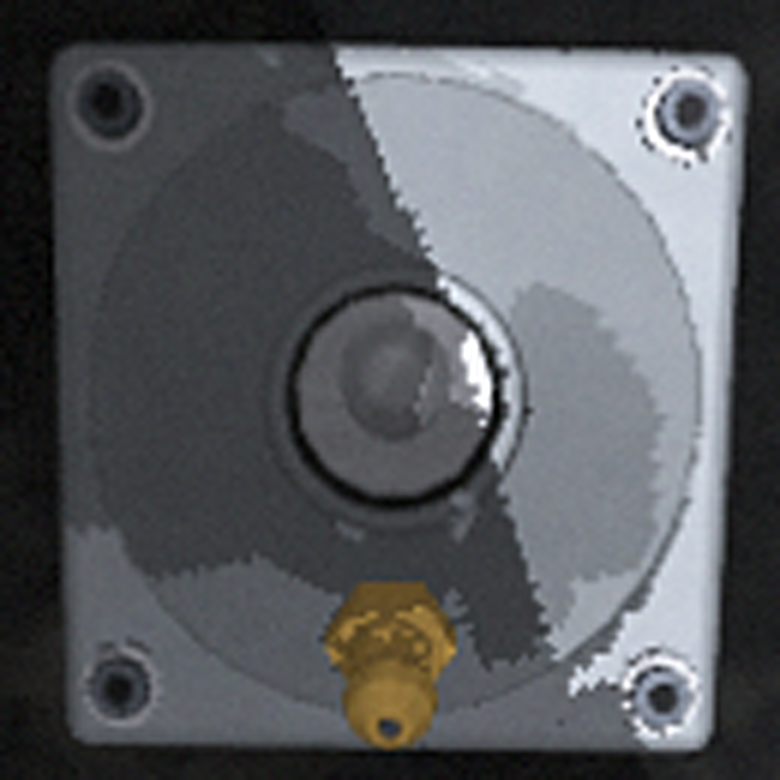

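```bash
python3 - <<'E'
from h import *
s=bot.state();c=cams.read_camera("wrist");T=wristT(c,s);print(s["position"])
P=lambda x,y:(255+x/6-.42,5+y/6-.42)
h=[plane(c,*P(*p),.012,T) for p in((109,102),(689,112),(664,697),(120,687))]
print(np.mean(h,0)); 
for i in range(4):
    d=h[(i+1)%4]-h[i];print(np.linalg.norm(d),np.degrees(np.arctan2(d[1],d[0])))
print("tip",plane(c,*P(390,392),.131,T),"shoulder",plane(c,*P(395,395),.074,T))
print("head",plane(c,*P(391,702),.058,T))
E
```

```text
[ 0.59771508 -0.38141671  0.24352625]
[ 0.55736651 -0.29625954  0.012     ]
0.08893090965023358 24.425442253561457
0.0891112261774371 -65.1685937324499
0.08945885346209391 -155.70008384400586
0.08891305957259148 114.4922378228853
tip [ 0.5573835 -0.2982794  0.131    ] shoulder [ 0.55727059 -0.29655545  0.074     ]
head [ 0.57446298 -0.33406495  0.058     ]
```

```bash
python3 -m pendant '[{"translation":[0,0,0],"dr":[0,0.1745,0],"gripper":1},{"translation":[0,0,0],"dr":[0,0.1745,0],"gripper":1},{"translation":[0,0,0],"dr":[0,0.1745,0],"gripper":1},{"translation":[-0.015,0,0.026],"dr":[0,0,0],"gripper":1},{"translation":[-0.015,0,0.026],"dr":[0,0,0],"gripper":1},{"translation":[-0.015,0,0.026],"dr":[0,0,0],"gripper":1},{"translation":[0,0,0],"dr":[0,0,0],"gripper":1}]'
python3 - <<'E'
from h import *
s=bot.state();print(s["qpos"].round(1),s["position"])
c=cams.read_camera("wrist");cv2.imwrite("pics/m_w.png",c["frame"][:,:,::-1])
T=wristT(c,s)
for p in[(.557,-.296,.131),(.5742,-.3335,.058)]:print(proj(c,p,T))
t=cams.read_camera("scene");crop(t["frame"],280,170,180,150,4,"pics/m_s.png")
n=np.array([.2073,-.455,.866]);print("axis",s["eef_rot"][:,2]@-n)
print(s["eef_rot"].T@(np.array([.5742,-.3335,.058])-s["position"]))
E
```

```text
time: 12.9
position: [0.5969, -0.3806, 0.1515]
eef_rot: [[-0.368, 0.904, -0.219], [0.78, 0.429, 0.456], [0.506, -0.003, -0.863]]
ft_force: [0.3, -0.5, -0.1]
gripper_width: 0.998
[-46.   55.4  42.8   9.8 110.6 -70.2] [ 0.59688122 -0.38055567  0.15152955]
(np.float64(321.9319421049064), np.float64(110.731472059612))
(np.float64(320.75477100426485), np.float64(213.30760692851212))
axis 0.999903053514305
[-2.21933458e-03 -4.50256220e-05  1.07105197e-01]
```

View pics/m_w.png

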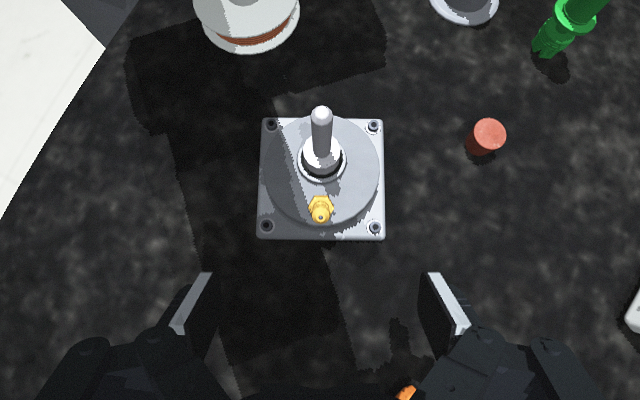

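View pics/m_s.png

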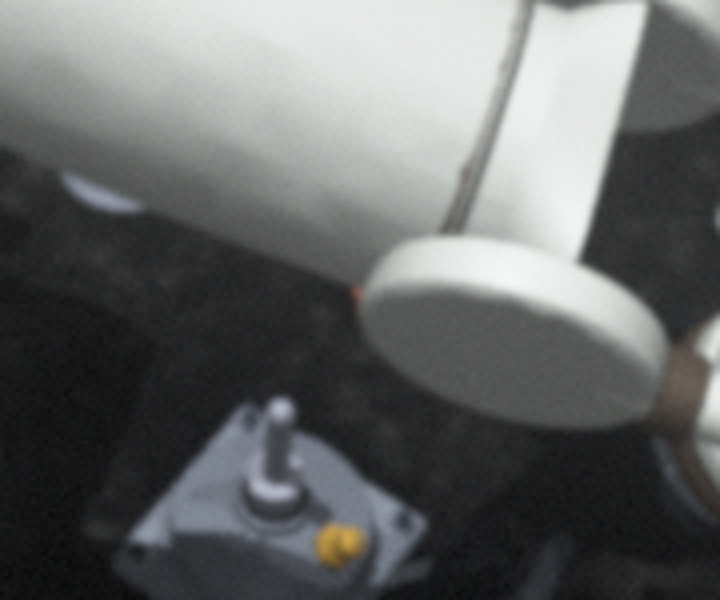

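```bash
python3 - <<'E'
from h import *
s=bot.state();c=cams.read_camera("wrist");crop(c["frame"],250,90,150,160,5,"pics/n_w.png");print(s["position"],s["eef_rot"])
E
```

```text
[ 0.59828148 -0.38182886  0.15593702] [[-3.71515075e-01  9.03289320e-01 -2.14580878e-01]
 [ 7.82427616e-01  4.29031891e-01  4.51374193e-01]
 [ 4.99783528e-01 -2.01687319e-04 -8.66150324e-01]]
```

View pics/n_w.png

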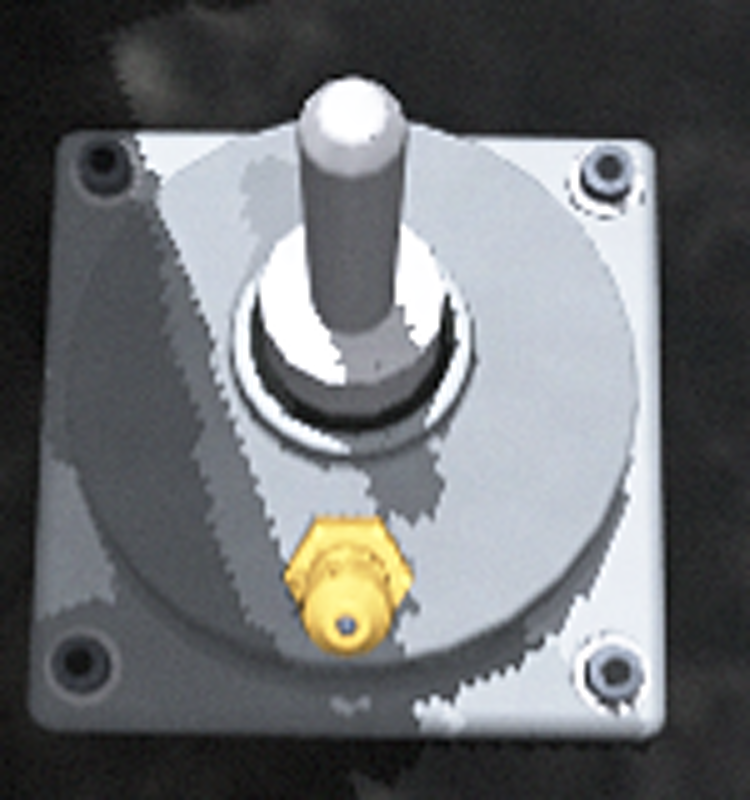

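```bash
python3 - <<'E'
from h import *
R=[];
for i in range(4):
    s=bot.state();c=cams.read_camera("wrist");R.append(s["position"]);T=wristT(c,s)
    print(s["position"],plane(c,250+349/5-.4,90+609/5-.4,.058,T),proj(c,(.5742,-.3335,.058),T))
E
```

```text
[ 0.59864884 -0.38218911  0.15701805] [ 0.5748083  -0.33417612  0.058     ] (np.float64(319.0355322834656), np.float64(210.18623834293317))
[ 0.59880065 -0.38242021  0.15748928] [ 0.5750067  -0.33443059  0.058     ] (np.float64(318.93820143016234), np.float64(209.75050562450195))
[ 0.59883132 -0.38244418  0.15752063] [ 0.57505122 -0.33446806  0.058     ] (np.float64(318.90451127583356), np.float64(209.67697855551302))
[ 0.5987524  -0.38236455  0.15728346] [ 0.574962   -0.33439513  0.058     ] (np.float64(318.97344564957615), np.float64(209.82032897173787))
```

```bash
python3 -m pendant '[{"translation":[0.017,0,-0.03],"dr":[0,0,0],"gripper":1},{"translation":[0.017,0,-0.03],"dr":[0,0,0],"gripper":1},{"translation":[0.017,0,-0.03],"dr":[0,-0.1745,0],"gripper":1},{"translation":[0,0,0],"dr":[0,-0.1745,0],"gripper":1},{"translation":[0,0,0],"dr":[0,-0.1745,0],"gripper":1},{"translation":[0.0385,0.024,0],"dr":[0,0,0],"gripper":1},{"translation":[0.0385,0.024,0],"dr":[0,0,0],"gripper":1},{"translation":[0.0385,0.024,0],"dr":[0,0,0],"gripper":1},{"translation":[0.0385,0.024,0],"dr":[0,0,0],"gripper":1},{"translation":[0.0385,0.024,0],"dr":[0,0,0],"gripper":1},{"translation":[0.0385,0.024,0],"dr":[0,0,0],"gripper":1},{"translation":[0,0,0],"dr":[0,0,0],"gripper":1}]'
python3 - <<'E'
from h import *
s=bot.state();c=cams.read_camera("wrist");cv2.imwrite("pics/o_w.png",c["frame"][:,:,::-1])
print(s["position"],proj(c,(.6045,-.057,.119),wristT(c,s)),proj(c,(.6045,-.057,.036),wristT(c,s)))
E
```

```text
time: 14.75
position: [0.6297, -0.109, 0.2598]
eef_rot: [[-0.433, 0.901, 0.001], [0.901, 0.433, 0.0], [-0.0, 0.001, -1.0]]
ft_force: [-0.4, -0.2, -0.5]
gripper_width: 0.999
[ 0.62972759 -0.10898969  0.25977678] (np.float64(320.12903246555913), np.float64(120.47180411627028)) (np.float64(319.82328267710915), np.float64(111.4165041209937))
```

View pics/o_w.png

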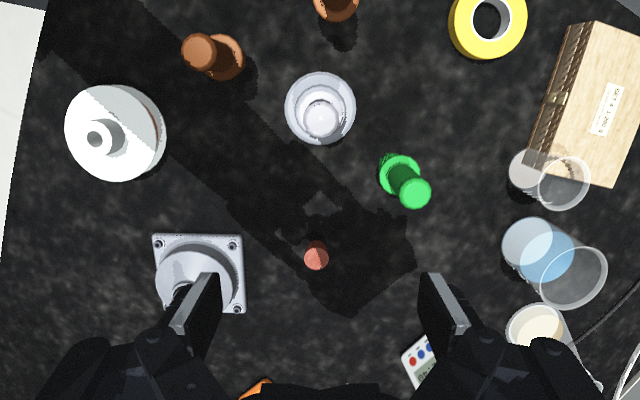

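```bash
python3 - <<'E'
from h import *
s=bot.state();c=cams.read_camera("wrist");T=wristT(c,s);crop(c["frame"],270,60,100,100,7,"pics/p_w.png")
g=cv2.cvtColor(c["frame"],cv2.COLOR_RGB2GRAY)
p=plane(c,320.8,119,.119,T);print(p,plane(c,320,109,.003,T),s["eef_rot"].T@(np.array([p[0],p[1],.091])-s["position"]))
E
```

```text
[ 0.60442109 -0.05786457  0.119     ] [ 0.60471542 -0.05912286  0.003     ] [5.89466127e-02 7.98515890e-05 1.68577859e-01]
```

View pics/p_w.png

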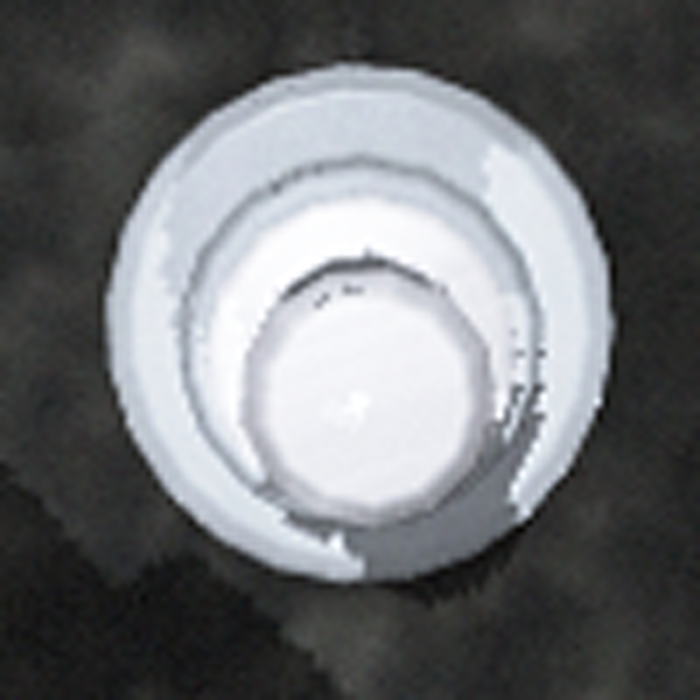

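```bash
python3 -m pendant '[{"translation":[0.03,0.0005,0],"dr":[0,0,0],"gripper":1},{"translation":[0.031,0,0.02],"dr":[0,0,0],"gripper":1},{"translation":[0,0,0.04],"dr":[0,0,0],"gripper":1},{"translation":[0,0,0.04],"dr":[0,0,0],"gripper":1},{"translation":[0,0,0.04],"dr":[0,0,0],"gripper":1},{"translation":[0,0,0.025],"dr":[0,0,0],"gripper":1},{"translation":[0,0,0],"dr":[0,0,0],"gripper":1}]'
python3 - <<'E'
from h import *
s=bot.state();c=cams.read_camera("wrist");T=wristT(c,s);cv2.imwrite("pics/q_w.png",c["frame"][:,:,::-1])
print(s["position"],proj(c,(.6045,-.0575,.119),T))
E
```

```text
time: 15.72
position: [0.6019, -0.0578, 0.0915]
eef_rot: [[-0.428, 0.904, -0.005], [0.904, 0.428, 0.001], [0.003, -0.004, -1.0]]
ft_force: [0.5, 0.1, -0.6]
gripper_width: 0.996
[ 0.60188135 -0.05778762  0.09154232] (np.float64(329.30197947927945), np.float64(353.32652425942507))
```

View pics/q_w.png

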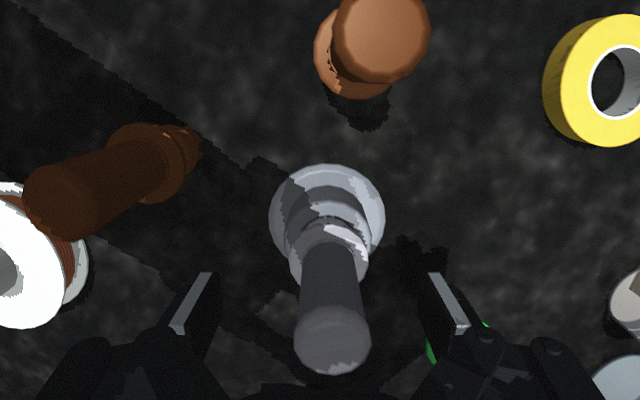

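```bash
python3 - <<'E'
from h import *
for i in range(3):
    s=bot.state();c=cams.read_camera("wrist");T=wristT(c,s)
    p=plane(c,332,341,.119,T);print(s["position"],p,s["eef_rot"].T@(p-s["position"]))
E
```

```text
[ 0.60330281 -0.05792457  0.09352155] [ 0.60515923 -0.05407224  0.119     ] [ 0.0027012   0.00330369 -0.02547994]
[ 0.6042868  -0.05798324  0.09484309] [ 0.60662481 -0.05512402  0.119     ] [ 0.00155345  0.00336316 -0.0241552 ]
[ 0.6048202  -0.05790852  0.09557126] [ 0.60742557 -0.0555978   0.119     ] [ 0.00091953  0.00339602 -0.02342338]
```

```bash
python3 -m pendant '[{"translation":[0,0,0.003],"dr":[0,0,0],"gripper":1},{"translation":[0,0,0],"dr":[0,0,0],"gripper":1},{"translation":[0,0,0],"dr":[0,0,0],"gripper":1}]'
python3 - <<'E'
from h import *
s=bot.state();c=cams.read_camera("wrist");T=wristT(c,s);crop(c["frame"],240,220,180,170,4,"pics/r_w.png")
print(s["position"],proj(c,(.6045,-.0575,.119),T))
p=plane(c,240,220,.119,T)
E
```

```text
time: 16.3
position: [0.6037, -0.0567, 0.0909]
eef_rot: [[-0.43, 0.903, 0.0], [0.903, 0.43, -0.0], [-0.0, 0.0, -1.0]]
ft_force: [0.4, -0.4, -0.6]
gripper_width: 0.995
[ 0.603682   -0.05671936  0.09092561] (np.float64(323.4077392369732), np.float64(355.29897864979426))
```

View pics/r_w.png

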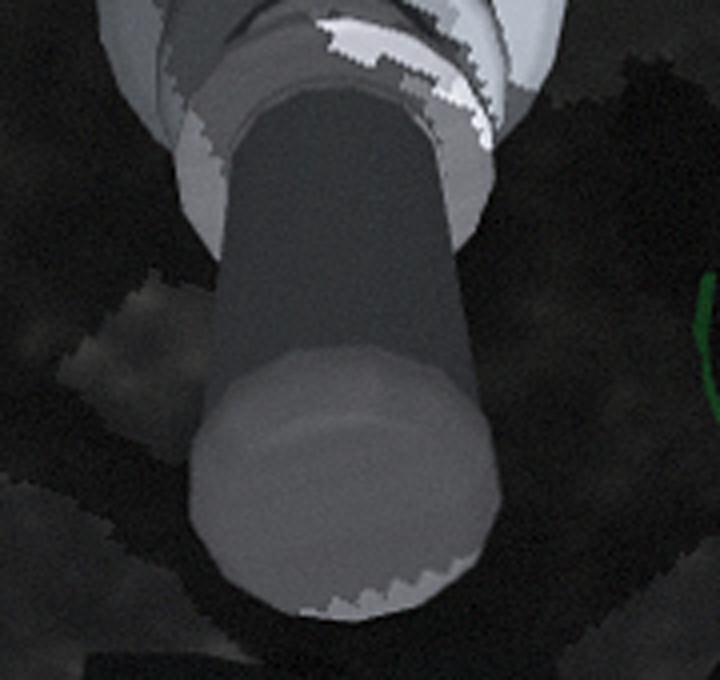

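```bash
python3 - <<'E'
from h import *
s=bot.state();c=cams.read_camera("wrist");T=wristT(c,s)
p=plane(c,326,348.6,.119,T);print(s["position"],p,s["eef_rot"].T@(p-s["position"]))
E
```

```text
[ 0.60364314 -0.05672405  0.09083513] [ 0.60396192 -0.05449753  0.119     ] [ 0.00186974  0.00124825 -0.02816496]
```

```bash
python3 -m pendant '[{"translation":[0.0015,0.001,0],"dr":[0,0,0],"gripper":0.7},{"translation":[0,0,0],"dr":[0,0,0],"gripper":0.4},{"translation":[0,0,0],"dr":[0,0,0],"gripper":0.1},{"translation":[0,0,0],"dr":[0,0,0],"gripper":0.1},{"translation":[0,0,0],"dr":[0,0,0],"gripper":0.1},{"translation":[0,0,0],"dr":[0,0,0],"gripper":0.1}]' 50
python3 -m pendant '[{"translation":[0,0,0],"dr":[0,0,0],"gripper":0.1},{"translation":[0,0,0],"dr":[0,0,0],"gripper":0.1}]' 110
python3 - <<'E'
from h import *
s=bot.state();c=cams.read_camera("wrist");T=wristT(c,s);crop(c["frame"],140,200,360,200,2.2,"pics/s_w.png")
print(s["position"],s["ft_force"],s["gripper_width"])
E
```

```text
time: 17.15
position: [0.6044, -0.0548, 0.091]
eef_rot: [[-0.429, 0.903, 0.001], [0.903, 0.429, 0.0], [-0.0, 0.001, -1.0]]
ft_force: [3.3, 2.4, -0.4]
gripper_width: 0.293
time: 17.4
position: [0.6044, -0.0548, 0.0911]
eef_rot: [[-0.43, 0.903, 0.001], [0.903, 0.43, 0.0], [-0.0, 0.001, -1.0]]
ft_force: [3.5, 2.9, 1.6]
gripper_width: 0.278
[ 0.60436661 -0.05479538  0.09110682] [3.47831113 2.89671705 1.64117287] 0.2782571648588373
```

View pics/s_w.png

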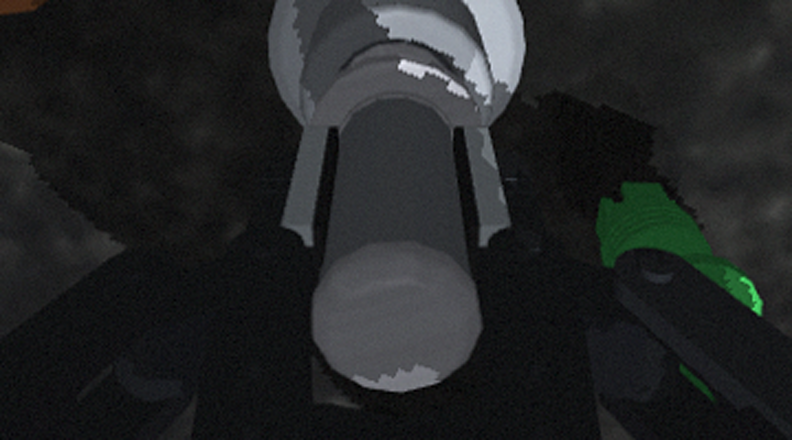

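```bash
python3 -m pendant '[{"translation":[0,0,-0.01],"dr":[0,0,0],"gripper":0.1},{"translation":[0,0,-0.02],"dr":[0,0,0],"gripper":0.1},{"translation":[0,0,-0.03],"dr":[0,0,0],"gripper":0.1},{"translation":[0,0,-0.04],"dr":[0,0,0],"gripper":0.1},{"translation":[0,0,-0.04],"dr":[0,0,0],"gripper":0.1},{"translation":[0,0,-0.03],"dr":[0,0,0],"gripper":0.1},{"translation":[0,0,0],"dr":[0,0,0],"gripper":0.1},{"translation":[0,0,0],"dr":[0,0,0],"gripper":0.1}]'
python3 - <<'E'
from h import *
s=bot.state();print(s["position"],s["ft_force"],s["gripper_width"])
c=cams.read_camera("wrist");T=wristT(c,s);crop(c["frame"],140,150,360,250,2.2,"pics/t_w.png")
c=cams.read_camera("scene");crop(c["frame"],230,60,160,160,4,"pics/t_s.png")
E
```

```text
time: 18.45
position: [0.6025, -0.055, 0.2581]
eef_rot: [[-0.429, 0.903, -0.004], [0.903, 0.429, 0.001], [0.003, -0.004, -1.0]]
ft_force: [-0.4, -0.0, -2.8]
gripper_width: 0.278
[ 0.60249578 -0.05499517  0.25813144] [-0.40066173 -0.04524443 -2.79603602] 0.27753229072973534
```

View pics/t_w.png

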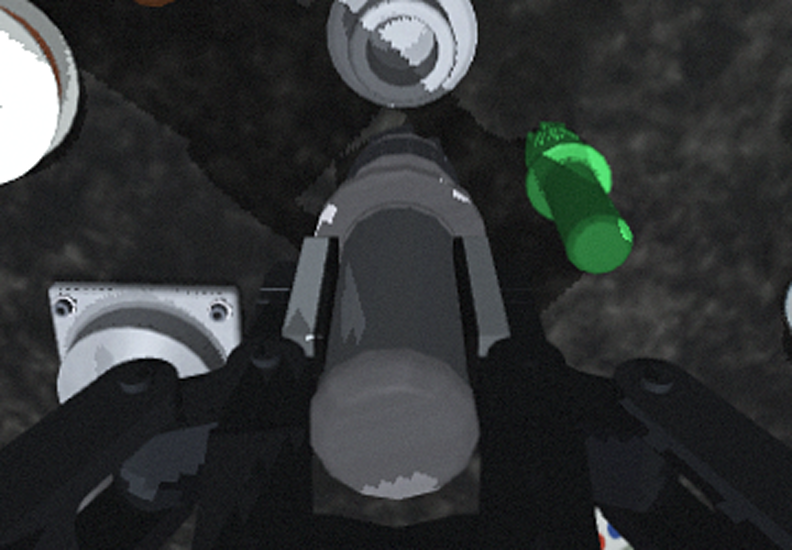

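View pics/t_s.png

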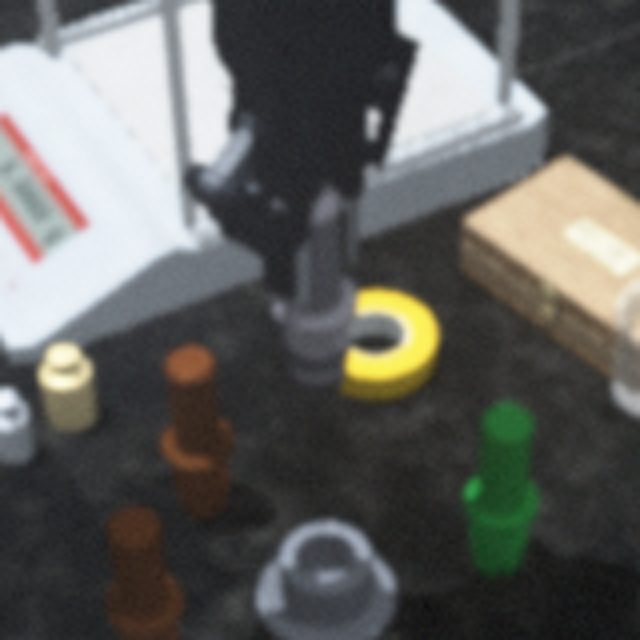

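```bash
python3 - <<'E'
from h import *
s=bot.state();print(s["position"])
c=cams.read_camera("wrist")
im=cv2.convertScaleAbs(c["frame"],alpha=2.0,beta=20);crop(im,260,190,120,110,6.5,"pics/u_w.png")
R=s["eef_rot"];Tt=c["tool_from_camera"]
for z in(-.028,.033,.0777,.085):print(z,proj(c,(0,0,z),Tt))
E
```

```text
[ 0.60246642 -0.05480993  0.25782793]
-0.028 (np.float64(322.1817110493254), np.float64(352.66109988037704))
0.033 (np.float64(321.2394862736326), np.float64(263.24255933480634))
0.0777 (np.float64(320.85970450435053), np.float64(227.5087025222059))
0.085 (np.float64(320.81117848656095), np.float64(222.95484934040093))
```

View pics/u_w.png

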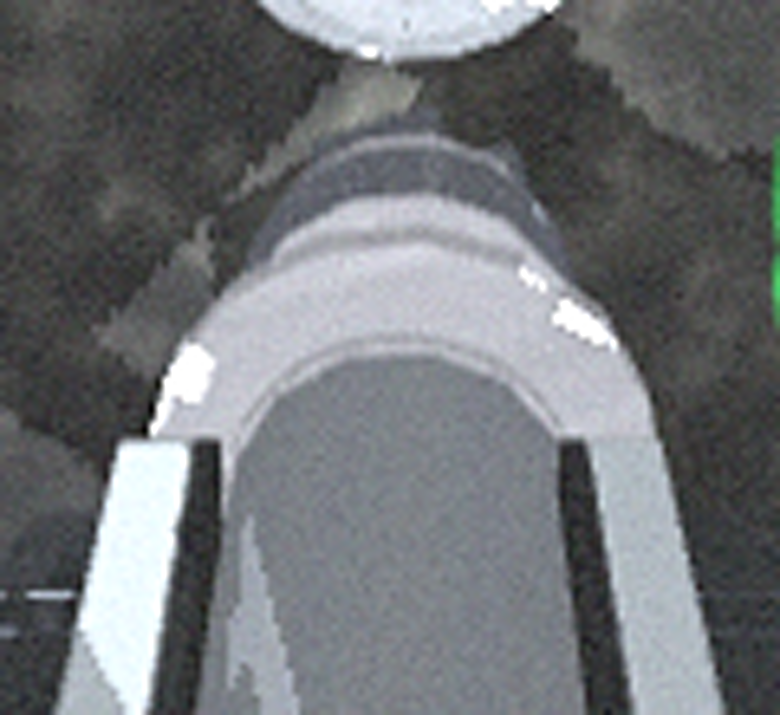

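```bash
python3 - <<'E'
from h import *
c=cams.read_camera("wrist");Tt=c["tool_from_camera"]
print("collar far rim exp",proj(c,(.020,0,.033),Tt),"grip base far exp",proj(c,(.013,0,.033),Tt))
print("coupler top far edge exp",proj(c,(.015,0,.055),Tt))
print("collar low far edge",proj(c,(.020,0,.039),Tt))
print("butt far/near edge",proj(c,(.0135,0,-.028),Tt),proj(c,(-.0135,0,-.028),Tt))
im=cv2.convertScaleAbs(c["frame"],alpha=2.0,beta=20);crop(im,270,290,100,100,6,"pics/v_w.png")
E
```

```text
collar far rim exp (np.float64(321.34741286354955), np.float64(225.8131628495227)) grip base far exp (np.float64(321.30919901581757), np.float64(239.27125862979292))
coupler top far edge exp (np.float64(321.09735236871), np.float64(218.44058216430565))
collar low far edge (np.float64(321.27980761953904), np.float64(221.0336308209441))
butt far/near edge (np.float64(322.3422218435268), np.float64(319.4470154838092)) (np.float64(322.03284817954227), np.float64(382.78324016254714))
```

View pics/v_w.png

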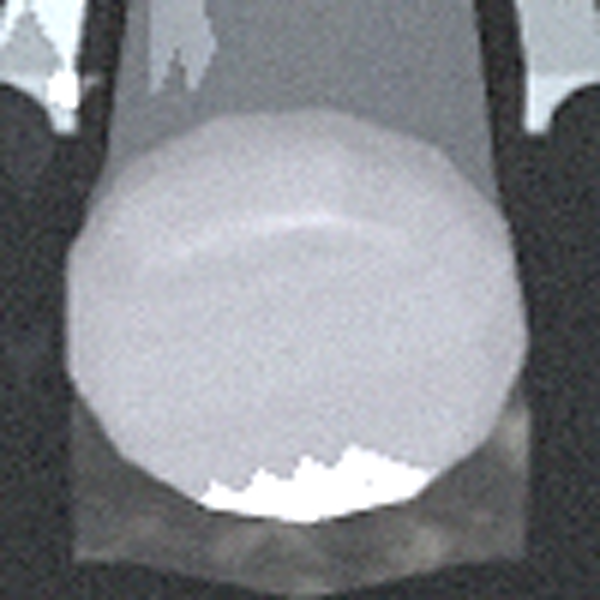

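```bash
python3 -m pendant '[{"translation":[-0.022,-0.0108,0],"dr":[0,0,0.015],"gripper":0.1},{"translation":[-0.042,-0.0208,0],"dr":[0,0,0],"gripper":0.1},{"translation":[-0.042,-0.0208,0],"dr":[0,0,0],"gripper":0.1},{"translation":[-0.042,-0.0208,0],"dr":[0,0,0],"gripper":0.1},{"translation":[-0.042,-0.0208,0],"dr":[0,0,0],"gripper":0.1},{"translation":[-0.042,-0.0208,0],"dr":[0,0,0],"gripper":0.1},{"translation":[-0.042,-0.0208,0],"dr":[0,0,0],"gripper":0.1},{"translation":[-0.02,-0.0099,0],"dr":[0,0,0],"gripper":0.1},{"translation":[0,0,0],"dr":[0,0.1745,0],"gripper":0.1},{"translation":[0,0,0],"dr":[0,0.1745,0],"gripper":0.1},{"translation":[0,0,0],"dr":[0,0.1745,0],"gripper":0.1},{"translation":[0,0,0],"dr":[0,0,0],"gripper":0.1}]'
python3 - <<'E'
from h import *
s=bot.state();print(s["position"],s["ft_force"],s["gripper_width"])
H=np.array([.5747,-.334,.058]);n=np.array([.2073,-.455,.866])
R=s["eef_rot"];print(R, "h in tool",R.T@(H-s["position"]), "n in tool",R.T@n)
c=cams.read_camera("wrist");crop(c["frame"],160,100,320,300,2,"pics/w_w.png")
print(proj(c,H,wristT(c,s)))
E
```

```text
time: 20.15
position: [0.5934, -0.3843, 0.2525]
eef_rot: [[-0.355, 0.91, -0.213], [0.786, 0.414, 0.46], [0.506, -0.004, -0.862]]
ft_force: [1.1, 0.2, -3.1]
gripper_width: 0.279
[ 0.59335789 -0.3843487   0.25250897] [ 1.09476663  0.17103899 -3.07644175] 0.2788239021077561
[[-0.35493958  0.91039442 -0.21260265]
 [ 0.78589967  0.41372243  0.45956008]
 [ 0.50633942 -0.00396829 -0.86232514]] h in tool [-0.05229611  0.00461621  0.19483495] n in tool [ 0.00732661 -0.00295548 -0.99994594]
(np.float64(325.1027289546628), np.float64(229.23607531828117))
```

View pics/w_w.png

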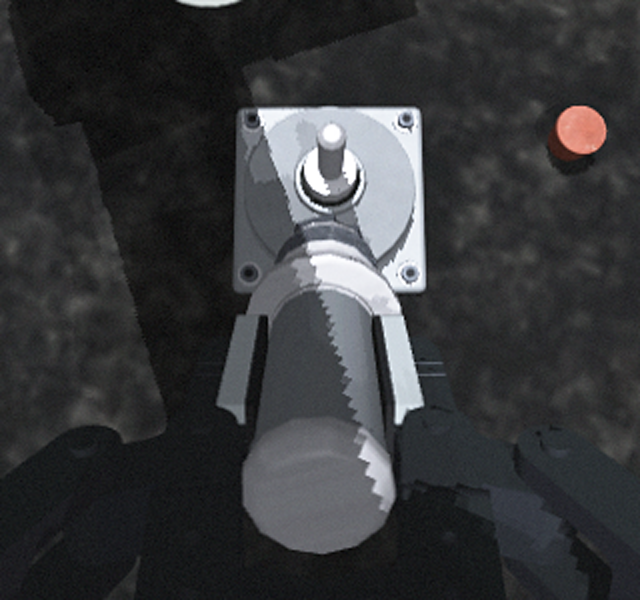

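```bash
python3 -m pendant '[{"translation":[-0.017,0.001,0.028],"dr":[0,0,0],"gripper":0.1},{"translation":[-0.017,0.001,0.028],"dr":[0,0,0],"gripper":0.1},{"translation":[-0.0165,0.001,0.028],"dr":[0,0,0],"gripper":0.1},{"translation":[0,0,0],"dr":[0,0,0],"gripper":0.1},{"translation":[0,0,0],"dr":[0,0,0],"gripper":0.1}]'
python3 - <<'E'
from h import *
H=np.array([.5747,-.334,.058]);n=np.array([.2073,-.455,.866])
for i in range(2):
    s=bot.state();R=s["eef_rot"];print(s["position"],"h in tool",R.T@(H-s["position"]), "n in tool",R.T@n)
    c=cams.read_camera("scene");
crop(c["frame"],300,210,120,120,6,"pics/x_s.png")
t=cams.read_camera("top");crop(t["frame"],360,170,90,80,8,"pics/x_t.png")
c=cams.read_camera("wrist");crop(c["frame"],220,100,200,200,4,"pics/x_w.png")
E
```

```text
time: 20.82
position: [0.5984, -0.3832, 0.1663]
eef_rot: [[-0.363, 0.909, -0.205], [0.789, 0.417, 0.451], [0.496, 0.001, -0.869]]
ft_force: [0.4, -0.8, -1.6]
gripper_width: 0.28
[ 0.59837612 -0.38321741  0.1662579 ] h in tool [-0.00621013 -0.0011748   0.1210898 ] n in tool [-5.19052805e-03  1.35104606e-04 -9.99963664e-01]
[ 0.59853878 -0.38358246  0.16649972] h in tool [-0.00590585 -0.00121685  0.12150118] n in tool [-5.82420539e-03  5.13299791e-04 -9.99960052e-01]
```

View pics/x_s.png

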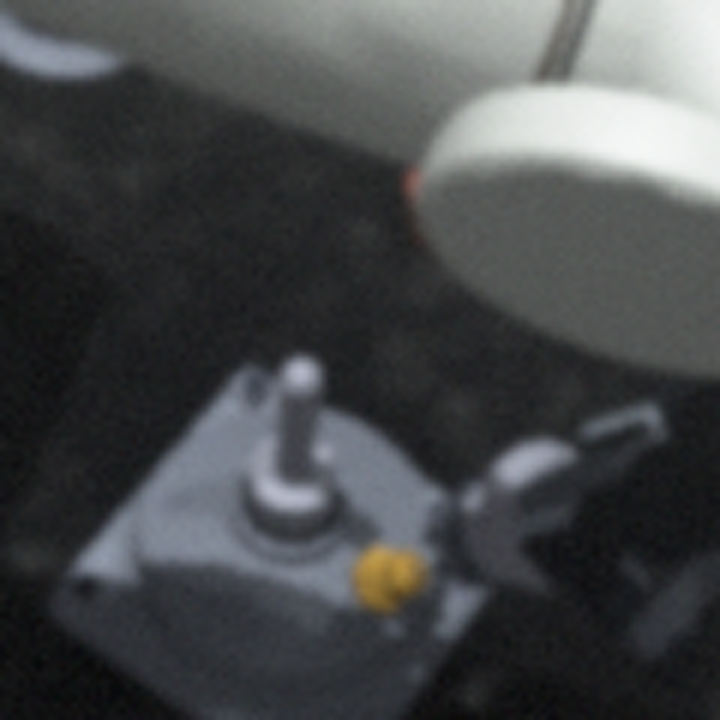

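View pics/x_w.png

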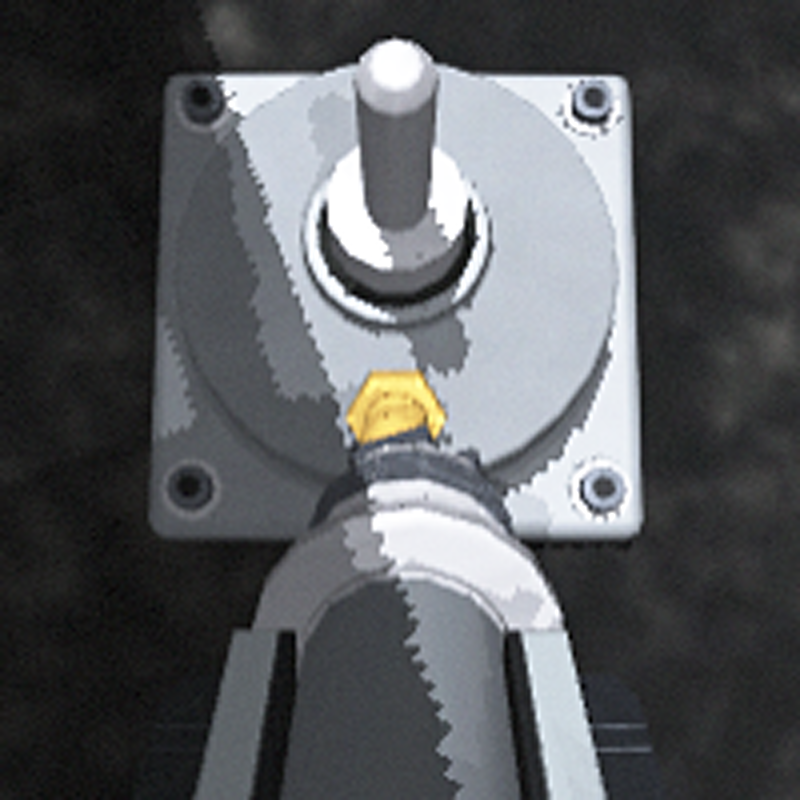

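View pics/x_t.png

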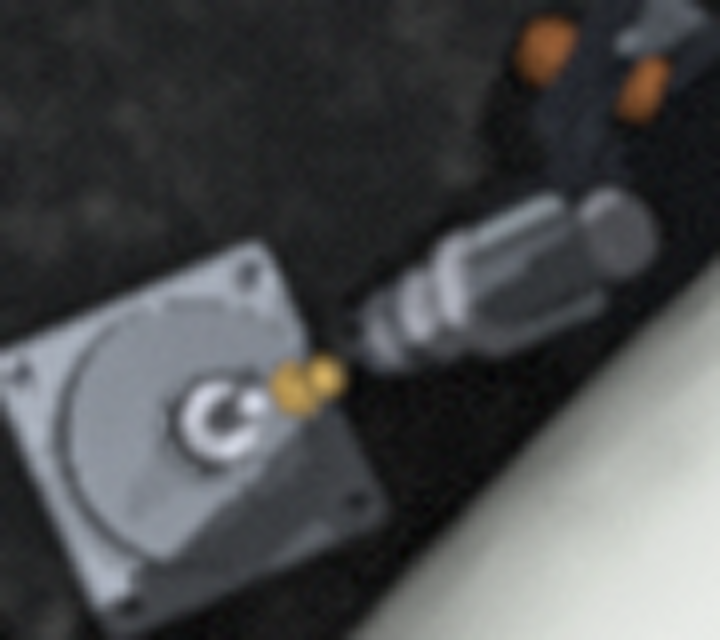

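```bash
python3 - <<'E'
from h import *
H=np.array([.5747,-.334,.058]);n=np.array([.2073,-.455,.866])
s=bot.state();R=s["eef_rot"];p=s["position"];print(p,R.T@(H-p))
t=cams.read_camera("top");c=cams.read_camera("scene")
for nm,z in(("butt",-.028),("collar",.033),("coupler top",.055),("mouth",.085)):
    q=p+R@np.array([0,0,z]);a=np.array(proj(t,q));b=np.array(proj(c,q));print(nm,(a-[360,170])*8,(b-[300,210])*6)
for nm,q in (("head",H),("head+n*.1",H+.1*n)):
    a=np.array(proj(t,q));b=np.array(proj(c,q));print(nm,(a-[360,170])*8,(b-[300,210])*6)
E
```

```text
[ 0.59822925 -0.38374503  0.16501032] [-0.0053812  -0.00082211  0.12020719]
butt [619.86718498 219.57763644] [670.24604372 483.86556859]
collar [481.74126346 285.92050371] [545.42955022 519.22530691]
coupler top [435.15171666 308.26799844] [504.35324358 530.86833961]
mouth [374.15196286 337.50509863] [451.31555865 545.90648043]
head [317.81791812 367.6138996 ] [404.09527539 577.57403572]
head+n*.1 [522.41111863 269.7496667 ] [583.54202989 530.00572752]
```

```bash
python3 -m pendant '[{"translation":[-0.0048,-0.0024,0.01],"dr":[0,0,0],"gripper":0.1},{"translation":[0,0,0.008],"dr":[0,0,0],"gripper":0.1},{"translation":[0,0,0],"dr":[0,0,0],"gripper":0.1},{"translation":[0,0,0],"dr":[0,0,0],"gripper":0.1}]'
python3 - <<'E'
from h import *
H=np.array([.5747,-.334,.058]);n=np.array([.2073,-.455,.866])
t=cams.read_camera("top");crop(t["frame"],370,180,60,50,12,"pics/y_t.png")
c=cams.read_camera("scene");crop(c["frame"],340,260,80,70,9,"pics/y_s.png")
s=bot.state();c=cams.read_camera("wrist");crop(c["frame"],220,100,200,200,4,"pics/y_w.png")
R=s["eef_rot"];print(s["position"],"h in tool",R.T@(H-s["position"]), "n in tool",R.T@n,s["ft_force"])
E
```

```text
time: 21.62
position: [0.5935, -0.3797, 0.1447]
eef_rot: [[-0.36, 0.909, -0.208], [0.788, 0.416, 0.455], [0.5, 0.0, -0.866]]
ft_force: [-1.0, 0.1, -2.1]
gripper_width: 0.275
[ 0.59362806 -0.37997131  0.1451156 ] h in tool [-0.00045119  0.00188681  0.10028458] n in tool [-8.46380995e-04 -5.22670956e-04 -9.99976650e-01] [ 0.75330144 -0.88944547 -1.65452836]
```

View pics/y_s.png

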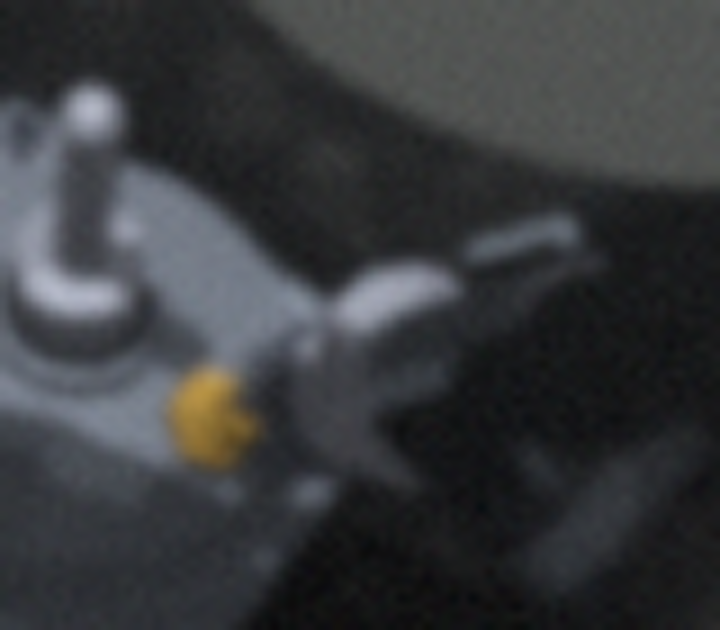

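View pics/y_w.png

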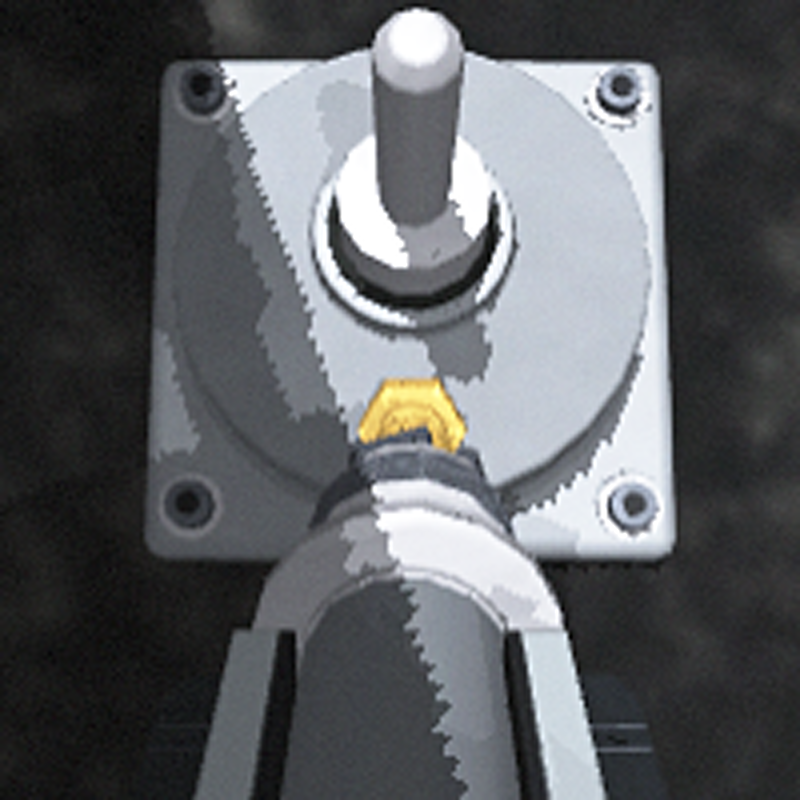

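View pics/y_t.png

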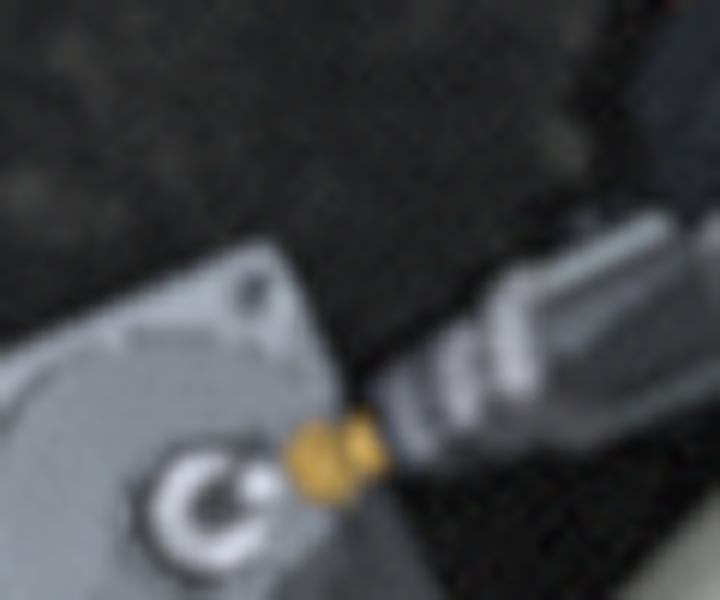

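```bash
cat > m.py <<'E'
from h import *
H=np.array([.5747,-.334,.058]);n=np.array([.2073,-.455,.866])
s=bot.state();R=s["eef_rot"];print("h in tool",(R.T@(H-s["position"])*1e3).round(2),"F tool",(R.T@s["ft_force"]).round(1),"tau",s["wrist_torque"].round(2),"ang",np.degrees(np.arccos(-R[:,2]@n)).round(2),s["time"])
E
python3 -m pendant '[{"translation":[0,0,0.005],"dr":[0,0,0],"gripper":0.1},{"translation":[0,0,0.003],"dr":[0,0,0],"gripper":0.1},{"translation":[0,0,0],"dr":[0,0,0],"gripper":0.1}]' >/dev/null; python3 m.py
python3 -m pendant '[{"translation":[0,0,0.002],"dr":[0,0,0],"gripper":0.1},{"translation":[0,0,0],"dr":[0,0,0],"gripper":0.1}]' >/dev/null; python3 m.py
python3 -m pendant '[{"translation":[0,0,0.002],"dr":[0,0,0],"gripper":0.1},{"translation":[0,0,0],"dr":[0,0,0],"gripper":0.1}]' >/dev/null; python3 m.py
```

```text
h in tool [-0.73  2.1  91.19] F tool [-0.7  0.1  1.8] tau [-0.45 -0.22 -0.02] ang 0.4 22.15
h in tool [-0.66  2.06 89.84] F tool [-1.2 -0.4  1.5] tau [-0.32 -0.14  0.04] ang 0.39 22.4
h in tool [-1.14  1.9  88.41] F tool [ 2.  -1.5 -2.6] tau [0.3  0.2  0.09] ang 0.39 22.65
```

```bash

python3 -m pendant '[{"translation":[0.0005,0,0.002],"dr":[0,0,0],"gripper":0.1},{"translation":[0,0,0],"dr":[0,0,0],"gripper":0.1}]' 120 >/dev/null; python3 m.py
python3 -m pendant '[{"translation":[0,0,0.002],"dr":[0,0,0],"gripper":0.1},{"translation":[0,0,0],"dr":[0,0,0],"gripper":0.1}]' >/dev/null; python3 m.py
```

```text
h in tool [-1.41  1.81 87.2 ] F tool [ 2.8 -0.9 -4.7] tau [0.38 0.34 0.09] ang 0.39 22.9
h in tool [-1.16  1.7  85.97] F tool [ 2.9 -0.6 -7. ] tau [0.34 0.24 0.06] ang 0.41 23.15
```

```bash

python3 -m pendant '[{"translation":[0.001,0,0.002],"dr":[0,0,0],"gripper":0.1},{"translation":[0,0,0],"dr":[0,0,0],"gripper":0.1}]' >/dev/null; python3 m.py
python3 -m pendant '[{"translation":[0,0,0.002],"dr":[0,0,0],"gripper":0.1},{"translation":[0,0,0],"dr":[0,0,0],"gripper":0.1}]' >/dev/null; python3 m.py
python3 - <<'E'
from h import *
c=cams.read_camera("scene");crop(c["frame"],340,260,80,70,9,"pics/z_s.png")
c=cams.read_camera("wrist");crop(c["frame"],220,100,200,200,4,"pics/z_w.png")
E
```

```text
h in tool [-1.92  1.75 82.72] F tool [-0.1  1.3  0.9] tau [-0.08 -0.13 -0.01] ang 0.4 23.4
h in tool [-2.23  1.81 77.6 ] F tool [0.4 2.3 6.5] tau [-0.09 -0.41 -0.2 ] ang 0.42 23.65
```

View pics/z_s.png

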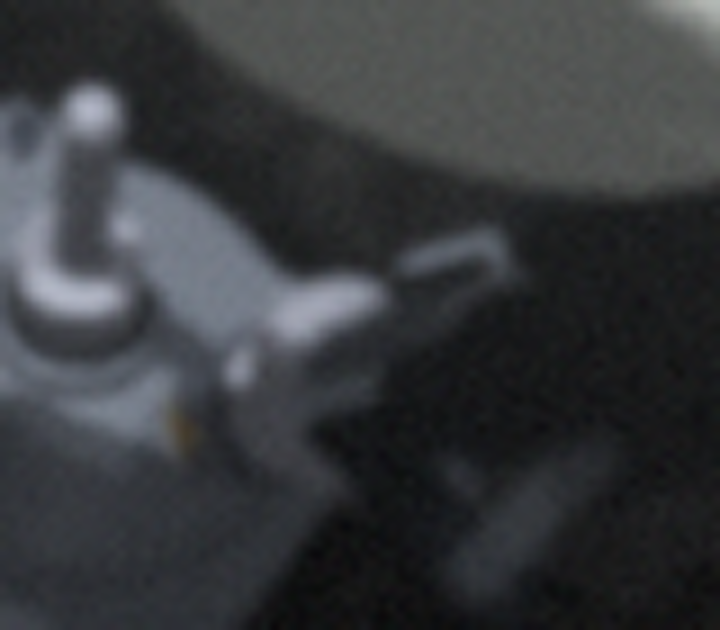

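View pics/z_w.png

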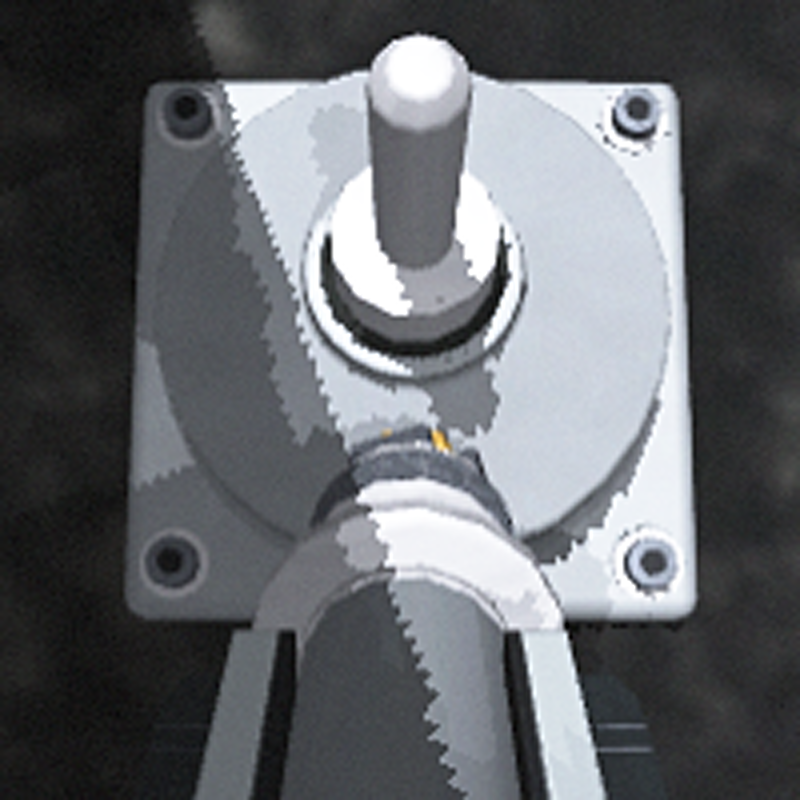

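```bash

python3 -m pendant '[{"translation":[0,0,0.003],"dr":[0,0,0],"gripper":0.1},{"translation":[0,0,0],"dr":[0,0,0],"gripper":0.1}]' >/dev/null; python3 m.py
python3 -m pendant '[{"translation":[0,0,0.003],"dr":[0,0,0],"gripper":0.1},{"translation":[0,0,0],"dr":[0,0,0],"gripper":0.1}]' >/dev/null; python3 m.py
python3 -m pendant '[{"translation":[0,0,0.003],"dr":[0,0,0],"gripper":0.1},{"translation":[0,0,0],"dr":[0,0,0],"gripper":0.1}]' >/dev/null; python3 m.py
```

```text
h in tool [-2.08  1.8  77.44] F tool [0.6 2.2 0.7] tau [ 0.15 -0.3  -0.22] ang 0.39 24.0
h in tool [-1.76  1.78 77.18] F tool [ 2.2  1.5 -6.9] tau [ 0.3  -0.04 -0.08] ang 0.47 24.25
h in tool [-1.6   1.74 75.91] F tool [  2.8   0.5 -12. ] tau [ 0.46  0.07 -0.07] ang 0.55 24.5
```

```bash

python3 -m pendant '[{"translation":[0,0,0.003],"dr":[0,0,0],"gripper":0.1},{"translation":[0,0,0],"dr":[0,0,0],"gripper":0.1}]' >/dev/null; python3 m.py
python3 -m pendant '[{"translation":[0,0,0.003],"dr":[0,0,0],"gripper":0.1},{"translation":[0,0,0],"dr":[0,0,0],"gripper":0.1}]' >/dev/null; python3 m.py
python3 -m pendant '[{"translation":[0,0,0.002],"dr":[0,0,0],"gripper":0.1},{"translation":[0,0,0],"dr":[0,0,0],"gripper":0.1},{"translation":[0,0,0],"dr":[0,0,0],"gripper":0.1}]' >/dev/null; python3 m.py
```

```text
h in tool [-1.57  1.67 73.45] F tool [  3.1   1.  -14. ] tau [ 0.48  0.16 -0.03] ang 0.59 24.75
h in tool [-1.52  1.63 70.93] F tool [  3.6   0.7 -15.7] tau [ 0.52  0.13 -0.03] ang 0.61 25.0
h in tool [-1.5   1.6  69.56] F tool [  3.2   0.4 -15.7] tau [ 0.56  0.21 -0.08] ang 0.65 25.375
```

```bash

python3 -m pendant '[{"translation":[0,0,0.002],"dr":[0,0,0],"gripper":0.1},{"translation":[0,0,0.001],"dr":[0,0,0],"gripper":0.1},{"translation":[0,0,0],"dr":[0,0,0],"gripper":0.1},{"translation":[0,0,0],"dr":[0,0,0],"gripper":0.1}]' ; python3 m.py
python3 - <<'E'
from h import *
for i in range(3):
    t=cams.read_camera("top")
crop(t["frame"],370,180,60,50,12,"pics/za_t.png")
c=cams.read_camera("scene");cv2.imwrite("pics/za_s.png",c["frame"][:,:,::-1])
c=cams.read_camera("wrist");crop(c["frame"],220,100,200,200,4,"pics/za_w.png")
E
python3 m.py
```

```text
time: 25.88
position: [0.5863, -0.3636, 0.1171]
eef_rot: [[-0.363, 0.91, -0.202], [0.791, 0.415, 0.449], [0.492, 0.003, -0.871]]
ft_force: [1.6, -4.5, 16.9]
gripper_width: 0.28
h in tool [-1.46  1.55 67.03] F tool [  4.2  -0.4 -17.1] tau [0.64 0.16 0.02] ang 0.67 25.875
h in tool [-1.48  1.54 67.03] F tool [  3.3   0.8 -16.7] tau [0.57 0.16 0.05] ang 0.67 26.125
```

View pics/za_w.png

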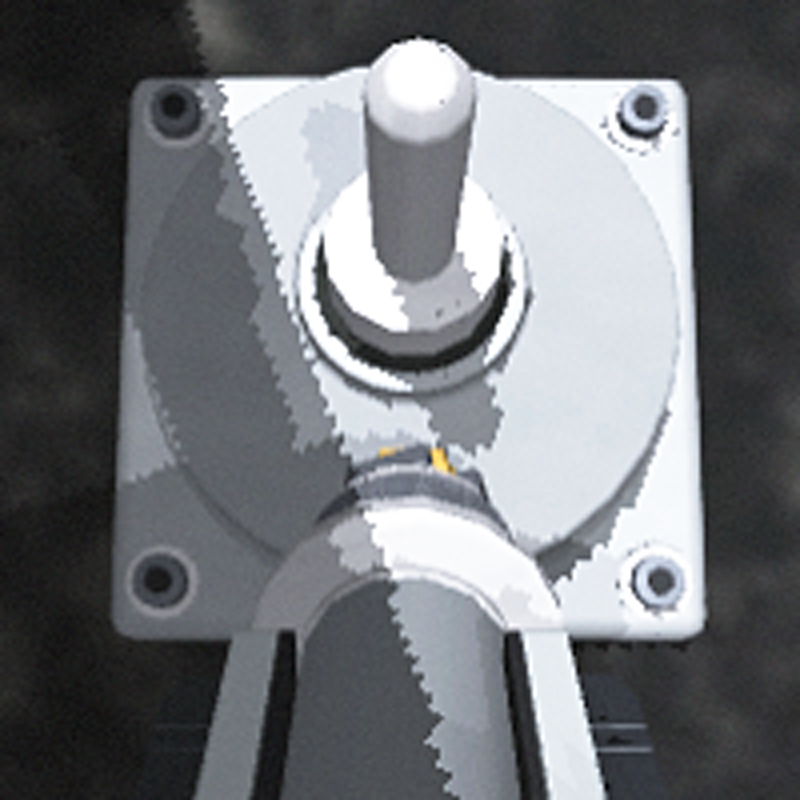

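View pics/za_t.png

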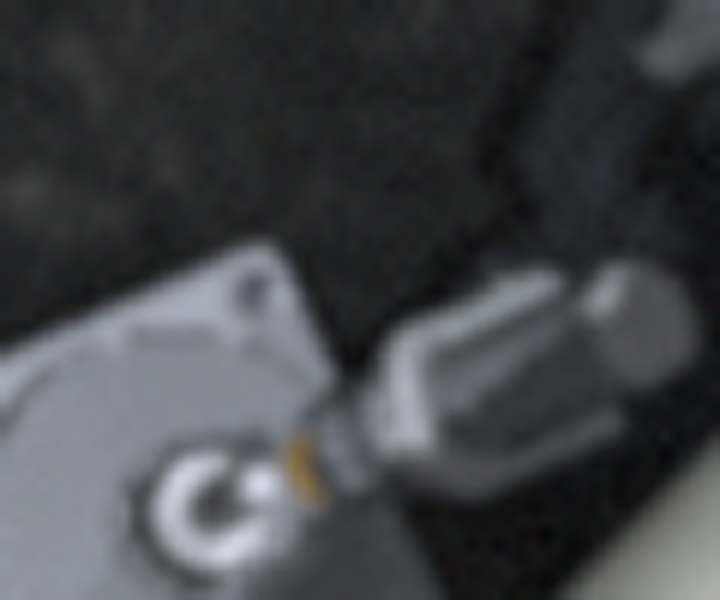

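View pics/za_s.png

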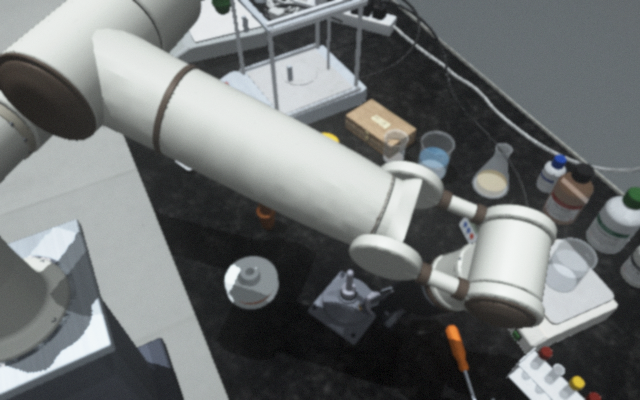

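```bash
python3 -c "
from station import bot
print(bot.hand_in())"; python3 m.py
```

```text
the job is handed in; nothing more can be done
None
the job is handed in; nothing more can be done
```

I handed in the job at about 26 s of robot time, with the gun still gripped and pressed onto the nipple. No verdict was reported.

**What I did**
- **Reel:** I lifted it off the spindle and set it down flat at about (0.42, -0.17), roughly 0.18 m from the spindle axis, then let go of it.
- **Gun:** I took the grey gun from its holder, leaving the brown and green lookalikes alone. I tilted it 30° and pressed it onto the nipple until the jaws snapped over the head: the push built up to about 9 N, then dropped and briefly reversed.
- **Nose:** I pushed on until the gripper had travelled about 10.5 mm past the snapped position.

**Last checks**
- **Nose depth:** the push along the gun was about 18.5 N. That fits the spring at 10 to 11 mm, but I could not read the joint itself.
- **Gun hold:** the gripper was within 0.7° of the nipple's axis and steady. The collar had not shifted between the fingers.
- **Reel and bench:** the reel lay flat and was not touched again. I moved nothing else on the bench, but only checked this by eye in the last pictures, where the arm hides part of the bench.

**What disagreed**
- **Nipple direction:** it is to the robot's right but slightly away from it, not "somewhat towards it" as described. I followed the images.
- **Nipple height:** an early fix from the scene and top cameras put the head 8 mm too high, so I used the wrist camera's position instead.
- **Gun tilt and sideways load:** the gun sat about 1.3° tilted in the fingers, and about 3 to 4 N of sideways force remained at the end.

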